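# Fit the orange cover rim-down in the seat frame of a sloping housing

## Robot

A 6-joint arm with a two-finger parallel gripper is mounted at the origin on the work surface. World frame = base frame: x ahead of the robot, y to its left, z up, the work surface at z = 0. Lengths are in mm, angles in rad, forces in N, time in s.
With the tool pointing down it reaches from about 350 to 875 mm from the base axis. Payload 4.2 kg.
Tool frame: the origin (TCP) lies at the very end of the fingers, on their centre line; the grasp point (between the pads) lies 19 mm behind it; z points along the fingers, y is the direction in which the jaws open and shut (so a half turn about z gives the same grasp; the last joint's range is limited). The gripper opens to 85 mm and grips with 20 to 120 N. Pads are 22 mm wide; open, the fingers measure 114 mm over their backs; the gripper's body (76 mm by 85 mm) begins 54 mm behind the grasp point. The pads swing forward as they close: fully open they stand 13 mm farther back than shut.
Start: joints at [1.525, 0.385, 0.008, 0, -1.194, -0.259], TCP at [187.532, 596.18, 231.312] pointing down, gripper open.
Joint ranges: [-3.14, 3.14], [-1.21, 2.06], [-1.07, 1.41], [-3.16, 2.05], [-2.99, -0.16], [-3.1, 3.1]. Speed limits (rad/s): [2.79, 2.79, 3.14, 3.14, 3.14, 3.14].

## Interface

Orientations are given as a unit quaternion [x, y, z, w].
In Python, from bench import read_state, get_image, camera_params, job_done gives the robot as it stands.
- The arm moves only by the tool send_rows, never from a script. Its arguments are lists of equal length, an entry for each row: "translation": the shift along the tool's x, y, z in m, a list of three; "yaw": the turn about the tool's z in degrees; "fingers": the closure in counts, from 0 (fully open) to 255 (shut). A call has 1 to 12 rows; each row is the pose to reach, as a shift and turn from the pose measured when the call began, along the tool's axes at that moment; what a row does not reach only later rows make up. A row lasts 1/10 s, in which the tool goes at most 50 mm and 8.59 degrees, less where a joint would pass 70% of its speed; a pose out of reach is approached as far as the arm can. A call with a gripper value outside its range is refused whole. The fingers move at their own pace and stop on an object; the grip force is fixed at half the most. Time passes only in rows, so rows that repeat a pose let the fingers close. It gives the time, the measured TCP pose, the force and the opening at its end, in the units of the state.
- read_state(): the state, without advancing time (a new reading comes with each control period).
- get_image(name): name is "scene" or "top" or "wrist"; returns the picture (480x640x3 uint8, blue, green, red); there is no depth.
- camera_params(name): a dict with "mtx" (3x3 intrinsics, pixels), "k1" (the pictures are not rectified: a ray, as slopes to the right and down, at radius r is drawn at 1 + k1 r^2 times it, then the intrinsics apply), "rvec" (rotation vector, rad) and "tvec" (3), from world to camera coordinates, as OpenCV has them; the wrist camera has in their place "tool_from_camera" (4x4, takes a point from camera to tool coordinates, whose origin is the TCP and whose axes are the flange's). Camera axes: x right, y down, z forward; pixel columns grow to the right and rows downward; lengths in mm; the calibration is good to about 2 mm. A picture is of the moment at which its call begins: read the wrist's pose just before it. camera_params takes no time and is no camera call.
- job_done(): hands the job in, once; it reports no verdict.
The state is a dict: "clock": time; "joints": joint angles; "joint_vel": joint speeds; "joint_efforts": joint torques, N m; "position": TCP position; "ee_rot": TCP orientation; "contact_force": force on the tool from outside, world axes, zero at the start; "wrist_torque": the same for the moment, N m; "gripper_width": finger opening in mm.
Only numpy, scipy, OpenCV 4.12 (cv2) and the standard library are available. Lean on these libraries where they do the work, as an engineer would, in place of code of your own. Each camera call takes 0.05 s, during which the arm holds its last target.

## Task

Take the orange cover out of the leaning rack and seat it inside the raised dark frame on the sloping aluminium housing, hollow rim side down over the brass terminals and flat face up, fully home on the housing all round. Do not press hard on the terminals, and leave the grey cover, the screwdriver and the meter where they are.

Things in the scene. Friction and masses are not known exactly. Their poses are not given: they have to be found in the camera images.
- orange_cover: Orange hollow cap 110 x 60 x 45 mm, about 0.25 kg, walls 5 mm, top 6 mm, one 110 x 60 side open. Origin: centre of the open rim's plane; x along the 110, y along the 60, z out of the flat closed face at z = +45 mm. It starts on a short end in a rack bay, x up along the back, rim against the back, flat face to the robot's right and 15 deg upward. Fits either way round about z.
- grey_cover: Grey cover, same shape and frame as the orange one, in the other bay of the rack, 124 mm away centre to centre; leave it there.
- rack: Fixed grey rack at the robot's left, facing its right; 250 mm wide (y), bays at y = +62 and -62 mm, either may hold the orange cover. Origin on the bench under the corner of ledge and back; x from front to back. Back plate leans 15 deg from upright, to +x, 100 mm tall along its slope; covers stand on a 52 mm deep ledge square to it, inner corner 32 mm above the bench. No side walls, nothing above.
- housing: Fixed aluminium block on a stand; top face 210 (x) x 220 (y) mm slopes 30 deg, raised edge to the rack. Origin: centre of that face, 135 mm above the bench; x up the slope, z its outward normal. A stiff dark frame 10 mm high on it, opening 113 (x) x 63 (y) mm, is centred in y but bolted up to 10 mm off centre either way in x, not reported: see or feel where. Home, the cover's origin is at z = 0.
- terminals: Black terminal block 50 (x) x 22 (y) x 12 mm with two brass studs at x = +16 and -16 mm, 26 mm high over all, rigid, at the centre of the housing's sloping face; does not move with the frame. The cover goes over it without touching. Origin: centre of its underside, on the face; axes as the housing.
- screwdriver: Blue-handled screwdriver, 180 mm, lying on the bench in front of the robot; leave it alone.
- meter: Yellow handheld meter 75 x 150 x 40 mm lying on the bench at the far side; leave it alone.

How it is judged:
By the outcome, as a careful person would: the job done as asked, in the order asked, and still so for the second after the job is handed in, with the robot touching nothing.
It also fails if it takes over 53 s, if anything falls off the work surface, if the arm or the gripper's body presses on something with over 40 N, if the wrist force passes 120 N, or if a joint passes its speed limit or range.

## Working session

There is one attempt and no reset: what is moved stays moved. The work goes in short steps, Python scripts to look and compute and a tool call to move; the robot and the scene stay as the last step left them, time stands still between calls to the robot, and variables do not carry over. Pictures are saved under pics/ and viewed, and the job is handed in when it is done.

Besides the shell and the picture viewer there is one more tool, called after ">>>" by a JSON object that holds its "api" and its "payload", one argument or row to a line. send_rows: Moves the arm, as the interface text tells. Its arguments: {"type":"object","properties":{"translation":{"type":"array","items":{"type":"array","items":{"type":"number"}}},"yaw":{"type":"array","items":{"type":"number"}},"fingers":{"type":"array","items":{"type":"number"}}},"required":["translation","yaw","fingers"]}

```bash
mkdir -p pics; ls; cat > h.py <<'E'
import numpy as np, cv2
from scipy.spatial.transform import Rotation as R
from bench import *
def cam(n):
    p=camera_params(n); K=np.array(p["mtx"],float); k1=p["k1"]
    d=np.array([k1,0,0,0,0.])
    if n=="wrist":
        s=read_state(); T=np.eye(4); T[:3,:3]=R.from_quat(s["ee_rot"]).as_matrix(); T[:3,3]=s["position"]
        M=np.linalg.inv(T@np.array(p["tool_from_camera"])); return K,d,cv2.Rodrigues(M[:3,:3])[0],M[:3,3]
    return K,d,np.array(p["rvec"],float),np.array(p["tvec"],float)
def proj(c,P):
    K,d,r,t=c; return cv2.projectPoints(np.array(P,float).reshape(-1,1,3),r,t,K,d)[0][:,0]
def ray(c,uv):
    K,d,r,t=c; Rm=cv2.Rodrigues(r)[0]
    q=cv2.undistortPoints(np.array([[uv]],float),K,d)[0,0]
    return -Rm.T@np.array(t).ravel(), Rm.T@np.array([q[0],q[1],1])
def atz(c,uv,z):
    o,v=ray(c,uv); return o+v*(z-o[2])/v[2]
E
python3 - <<'E'
from h import *
s=read_state(); print(s); print(R.from_quat(s["ee_rot"]).as_matrix().round(3))
for n in("scene","top","wrist"):
    c=cam(n);np.save(f"cam_{n}0.npy",np.array(c,dtype=object),allow_pickle=True)
    cv2.imwrite(f"pics/{n}0.png",get_image(n)); print(n,camera_params(n))
E
```

```text
pics
{'clock': 0.0, 'joints': array([ 1.52458959e+00,  3.85552223e-01,  6.57311679e-03, -4.79915960e-04,
       -1.19398341e+00, -2.58625527e-01]), 'joint_vel': array([-0.00159417,  0.00214059,  0.00190727, -0.00028233, -0.00027521,
        0.00121982]), 'joint_efforts': array([ 1.05952201e-04, -3.92287123e+01,  1.88399506e+01,  4.18619201e+00,
       -4.74025263e-03, -1.14855283e-06]), 'position': array([187.37899779, 595.62010453, 230.20640072]), 'ee_rot': array([ 9.88393080e-01, -1.51914109e-01, -1.06951719e-04,  1.10063574e-03]), 'contact_force': array([0.223253  , 0.06273307, 0.13909759]), 'wrist_torque': array([ 0.05204752,  0.01772988, -0.02213447]), 'gripper_width': 85.15280134314045}
[[ 0.954 -0.3   -0.001]
 [-0.3   -0.954 -0.002]
 [ 0.     0.002 -1.   ]]
scene {'mtx': array([[593.14055101,   0.        , 325.75625923],
       [  0.        , 593.14055101, 245.3283233 ],
       [  0.        ,   0.        ,   1.        ]]), 'k1': -0.1228406152267545, 'rvec': array([ 2.43049128,  0.85737548, -0.23939021]), 'tvec': array([-466.58729006, -243.87084731, 1235.39948169])}
top {'mtx':
[... 158 characters left out ...]
1': -0.16170035639096822, 'rvec': array([ 2.15020489, -2.12018476,  0.21135369]), 'tvec': array([-19.12476403, 597.95083871, 954.57141646])}
wrist {'mtx': array([[378.60547202,   0.        , 320.72548674],
       [  0.        , 378.60547202, 240.47109594],
       [  0.        ,   0.        ,   1.        ]]), 'k1': -0.050211157622167185, 'tool_from_camera': array([[ 1.48505319e-03, -9.53649681e-01, -3.00915405e-01,
         7.69827887e+01],
       [ 9.99998866e-01,  1.34152497e-03,  6.83602926e-04,
         1.28532781e-01],
       [-2.48232184e-04, -3.00916079e-01,  9.53650592e-01,
        -1.43770371e+02],
       [ 0.00000000e+00,  0.00000000e+00,  0.00000000e+00,
         1.00000000e+00]])}
```

View pics/scene0.png

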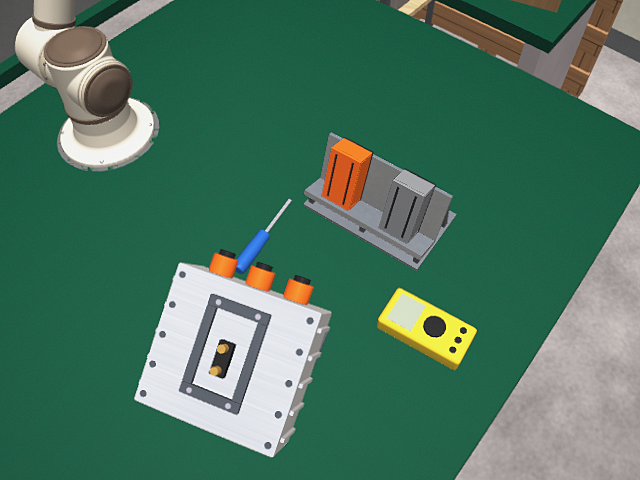

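View pics/top0.png

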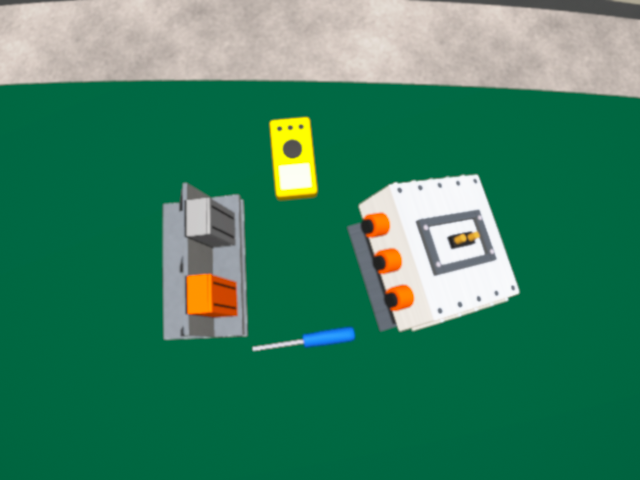

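View pics/wrist0.png

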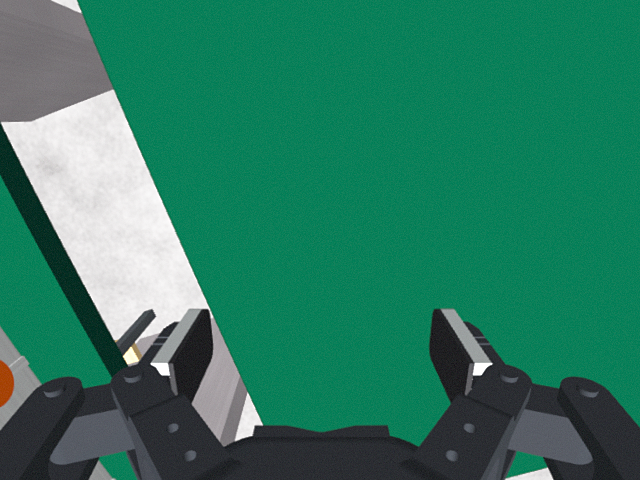

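```bash
python3 - <<'E'
from h import *
for n in("scene","top"):
    c=cam(n)
    print(n,proj(c,[[0,0,0],[187,596,230],[500,0,0],[500,200,0],[500,400,0],[700,0,0],[500,-300,0]]).round(0).tolist(), ray(c,(320,240)))
c=cam("scene");t=cam("top")
for uv in [(306,191),(418,268),(455,214)]: print(atz(c,uv,25))
for uv in [(164,339),(164,203),(247,336),(243,196)]: print(atz(t,uv,25))
for uv in [(428,220),(479,211),(496,259),(438,273)]: print(atz(t,uv,140))
E
```

```text
scene [[107.0, 131.0], [351.0, -58.0], [284.0, 256.0], [351.0, 189.0], [408.0, 132.0], [373.0, 319.0], [162.0, 379.0]] (array([ 906.57453314, -406.16291265,  903.62761855]), array([-0.3470948 ,  0.43643696, -0.83019447]))
top [[306.0, 592.0], [-85.0, 492.0], [310.0, 310.0], [199.0, 308.0], [92.0, 306.0], [311.0, 202.0], [474.0, 312.0]] (array([ 417.72832982,    5.74896061, 1046.22537876]), array([ 0.19784589, -0.02110357, -0.98020717]))
[448.61733636 125.77636431  25.        ]
[708.31421742 117.73994907  25.        ]
[696.97333844 259.20861932  25.        ]
[442.38846596 255.70815345  25.        ]
[688.48406916 269.69176061  25.        ]
[450.92145086 109.28519901  25.        ]
[703.38535602 124.91498143  25.        ]
[ 636.57396506 -188.12395358  140.        ]
[ 653.52169295 -273.60615342  140.        ]
[ 574.20733926 -298.75432557  140.        ]
[ 550.21463905 -202.35580112  140.        ]
```

```bash
python3 - <<'E'
import cv2
def crop(f,x0,y0,x1,y1,k,o):
    i=cv2.imread(f)[y0:y1,x0:x1]; cv2.imwrite(o,cv2.resize(i,None,fx=k,fy=k,interpolation=cv2.INTER_CUBIC))
crop("pics/scene0.png",295,120,465,275,4.5,"pics/s_rack.png")
crop("pics/top0.png",155,175,255,345,3.5,"pics/t_rack.png")
crop("pics/scene0.png",125,240,340,465,2.6,"pics/s_hous.png")
crop("pics/top0.png",340,165,530,340,3.4,"pics/t_hous.png")
E
```

```text
(no output)
```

View pics/s_rack.png

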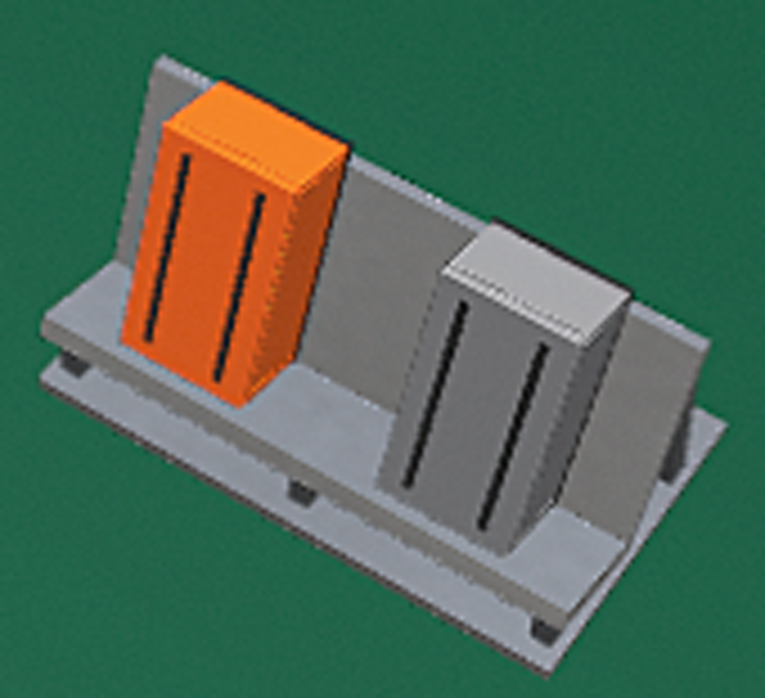

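View pics/t_rack.png

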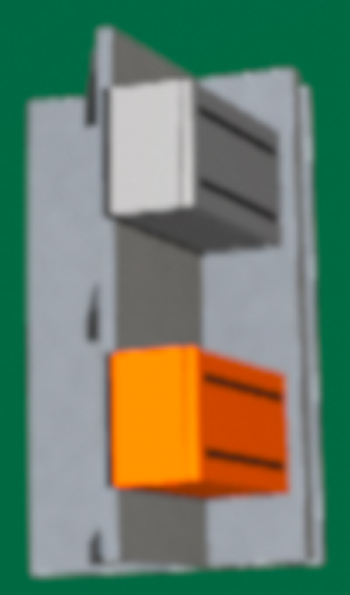

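View pics/s_hous.png

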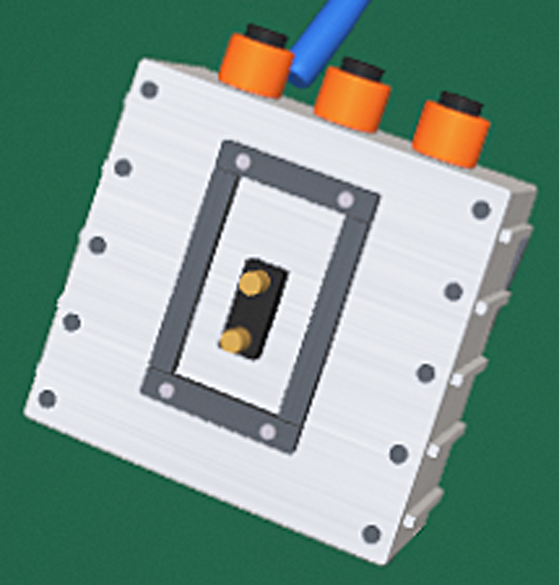

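View pics/t_hous.png

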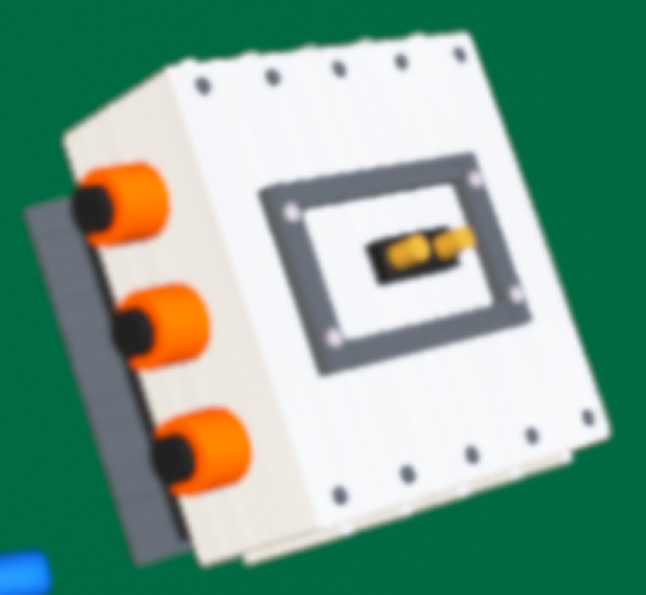

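```bash
cat > fit.py <<'E'
from h import *
from scipy.optimize import least_squares
S=cam("scene");T=cam("top")
sr=lambda a:np.array(a)/4.5+[295,120]-0.4
tr=lambda a:np.array(a)/3.5+[155,175]-0.4
sh=lambda a:np.array(a)/2.6+[125,240]-0.3
th=lambda a:np.array(a)/3.4+[340,165]-0.35
Rz=lambda a:R.from_euler('z',a).as_matrix()
a=np.radians(15);c15,s15=np.cos(a),np.sin(a)
# cover: axes cols x,y,z at yaw 0
C0=np.array([[0,-1,0],[s15,0,-c15],[c15,0,s15]])
def cov(p):
    # p: rack origin x,y (at the bay centre), yaw ; bottom rim edge at inner corner 32 up
    Rm=Rz(p[2])@C0; o=np.array([p[0],p[1],32.])+Rm@np.array([55,0,0.]); return Rm,o
cs=[((55,30,45),(163,127)),((55,30,0),(218,82)),((55,-30,0),(350,147)),((55,-30,45),(297,194)),((-55,30,45),(121,343)),((-55,-30,45),(241,406)),((-55,-30,0),(297,360))]
ct=[((55,-30,0),(112,352)),((55,30,0),(112,487)),((55,-30,45),(197,347)),((55,30,45),(201,490)),((-55,-30,45),(286,375)),((-55,30,45),(288,491))]
def f(p):
    Rm,o=cov(p); q=lambda L:[o+Rm@np.array(l[0],float) for l in L]
    return np.r_[(proj(S,q(cs))-sr([l[1] for l in cs])).ravel(),(proj(T,q(ct))-tr([l[1] for l in ct])).ravel()]
if __name__=="__main__":
    r=least_squares(f,[510,190,0]); print(r.x, r.fun.reshape(-1,2).round(1).tolist())
    np.save("cov.npy",r.x)
H0=np.array([[0,-1,0],[np.cos(np.pi/6),0,-.5],[.5,0,np.cos(np.pi/6)]])
hs=[((105,110,0),(141,60)),((105,-110,0),(537,187)),((-105,-110,0),(385,564)),((-105,110,0),(24,412))]
ht=[((105,-110,0),(182,68)),((105,110,0),(318,528)),((-105,-110,0),(470,33)),((-105,110,0),(610,435))]
fs=[((1,1),(226,140)),((1,-1),(380,195)),((-1,-1),(295,453)),((-1,1),(141,393))]
ft=[((1,-1),(262,190)),((-1,-1),(473,153)),((-1,1),(531,320)),((1,1),(321,376))]
def g(p):
    x,y,yaw,w,h,d=p; Rm=Rz(yaw)@H0; o=np.array([x,y,135.])
    q=lambda L:[o+Rm@np.array(l[0],float) for l in L]
    qf=lambda L:[o+Rm@np.array([d+w*l[0][0],h*l[0][1],10.]) for l in L]
    u=lambda L:[l[1] for l in L]
    return np.r_[(proj(S,q(hs))-sh(u(hs))).ravel(),(proj(T,q(ht))-th(u(ht))).ravel(),(proj(S,qf(fs))-sh(u(fs))).ravel(),(proj(T,qf(ft))-th(u(ft))).ravel()]
if __name__=="__main__":
    r=least_squares(g,[600,-240,-.2,75,50,0],loss='soft_l1'); print(r.x.round(3), g(r.x).reshape(-1,2).round(1).tolist())
    np.save("hou.npy",r.x)
E
python3 fit.py
```

```text
[5.12385297e+02 1.68443744e+02 6.87426347e-02] [[-0.6, -1.3], [0.9, -1.6], [0.3, -1.4], [-1.1, -0.9], [-1.2, -0.3], [-0.7, 0.8], [-0.5, -0.6], [-1.4, 0.3], [-0.6, -0.4], [0.4, -0.7], [0.3, -3.1], [1.0, -0.9], [1.7, 0.5]]
[ 6.04768e+02 -2.37132e+02  3.02000e-01  7.22200e+01  4.48430e+01
  6.86500e+00] [[0.4, -2.9], [-8.6, -0.3], [0.2, 0.3], [-0.5, -0.3], [-4.7, -1.6], [0.2, -0.1], [-0.8, -0.9], [-0.1, -0.3], [-0.2, -1.6], [-0.5, -1.1], [-1.6, -0.2], [-0.3, -1.0], [1.2, -2.3], [0.1, -1.4], [0.6, -0.4], [2.3, -1.7]]
```

```bash
cat >> h.py <<'E'
def go(P,xang):
    "tool x axis heading xang (deg, world); prints translation (m) and yaw"
    s=read_state(); M=R.from_quat(s["ee_rot"]).as_matrix(); d=M.T@(np.array(P)-s["position"])/1000
    cur=np.degrees(np.arctan2(M[1,0],M[0,0])); y=-((xang-cur+180)%360-180)
    print("move",d.round(4).tolist(),"yaw",round(y,1),"clock",round(s["clock"],2)); return d,y
E
python3 - <<'E'
from fit import *
p=np.load("cov.npy"); Rm,o=cov(p)
G=o+Rm@np.array([30,0,33.]); print(G, np.degrees(p[2]))
go(G+[0,0,-19+75],-90+np.degrees(p[2]))
E
```

```text
[513.06366057 158.59113618 122.64472372] 3.938662842337121
move [0.4419, 0.3192, 0.0524] yaw 68.6 clock 0.15
```

>>> {"api": "send_rows", "payload": {
  "translation": [
    [0.04, 0.029, 0],
    [0.08, 0.058, 0],
    [0.12, 0.087, 0],
    [0.16, 0.116, 0.01],
    [0.2, 0.145, 0.015],
    [0.24, 0.174, 0.02],
    [0.28, 0.203, 0.03],
    [0.32, 0.232, 0.035],
    [0.36, 0.261, 0.04],
    [0.4, 0.29, 0.05],
    [0.442, 0.319, 0.052],
    [0.442, 0.319, 0.052]
  ],
  "yaw": [6, 12, 18, 24, 30, 36, 42, 48, 54, 60, 68.6, 68.6],
  "fingers": [0, 0, 0, 0, 0, 0, 0, 0, 0, 0, 0, 0]
}}

```text
clock: 1.35
position: [515.2, 154.4, 178.0]
ee_rot: [0.728, -0.686, 0.0, 0.002]
contact_force: [-0.9, 0.1, -0.0]
gripper_width: 85.6
```

```bash
python3 - <<'E'
from fit import *
p=np.load("cov.npy"); Rm,o=cov(p)
G=o+Rm@np.array([30,0,33.])
go(G+[0,0,-19],-90+np.degrees(p[2]));print(read_state()["position"],R.from_quat(read_state()["ee_rot"]).as_matrix().round(3))
c=cam("wrist"); im=get_image("wrist")
for q in [(55,30,0),(55,-30,0),(55,-30,45),(55,30,45),(-55,-30,45),(-55,30,45)]:
    u=proj(c,o+Rm@np.array(q,float))[0]; print(q,u.round(0)); cv2.circle(im,tuple(int(v) for v in u),3,(255,0,0),-1)
cv2.imwrite("pics/w1.png",im)
E
```

```text
move [-0.0045, 0.0017, 0.0743] yaw -0.5 clock 1.35
[515.15895479 154.39147354 177.96799921] [[ 0.059 -0.998 -0.002]
 [-0.998 -0.059 -0.003]
 [ 0.003  0.002 -1.   ]]
(55, 30, 0) [378. 346.]
(55, -30, 0) [270. 347.]
(55, -30, 45) [263. 284.]
(55, 30, 45) [384. 283.]
(-55, -30, 45) [282. 190.]
(-55, 30, 45) [363. 189.]
```

View pics/w1.png

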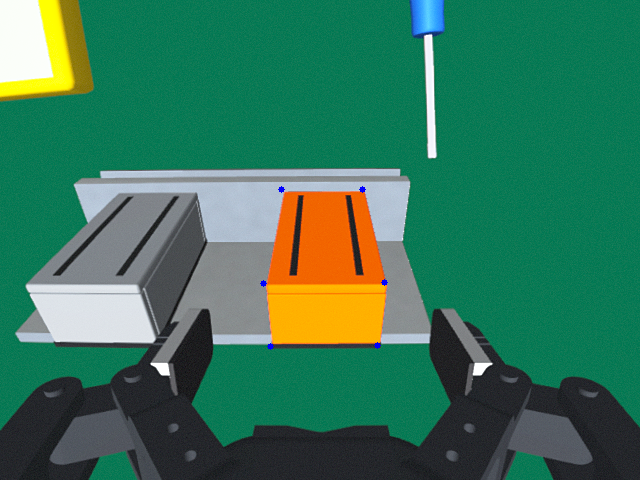

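>>> {"api": "send_rows", "payload": {
  "translation": [
    [-0.0045, 0.0025, 0.02],
    [-0.0045, 0.0025, 0.045],
    [-0.0045, 0.0025, 0.065],
    [-0.0045, 0.0025, 0.0745],
    [-0.0045, 0.0025, 0.0745],
    [-0.0045, 0.0025, 0.0745],
    [-0.0045, 0.0025, 0.0745],
    [-0.0045, 0.0025, 0.0745],
    [-0.0045, 0.0025, 0.0745],
    [-0.0045, 0.0025, 0.0745],
    [-0.0045, 0.0025, 0.0745]
  ],
  "yaw": [-0.5, -0.5, -0.5, -0.5, -0.5, -0.5, -0.5, -0.5, -0.5, -0.5, -0.5],
  "fingers": [0, 0, 0, 0, 0, 160, 160, 160, 160, 160, 160]
}}

```text
clock: 2.5
position: [512.2, 160.8, 105.1]
ee_rot: [0.732, -0.681, 0.001, 0.0]
contact_force: [-0.7, 1.5, 5.5]
gripper_width: 59.5
```

```bash
python3 - <<'E'
from fit import *
cv2.imwrite("pics/w2.png",get_image("wrist"));cv2.imwrite("pics/s2.png",get_image("scene"))
s=read_state();print(s["position"],s["gripper_width"],s["contact_force"],s["wrist_torque"])
E
```

```text
[512.20361225 160.84511213 105.1618809 ] 59.59170908788866 [-1.37943601  1.72984936  5.16866965] [ 0.43746325  0.59726675 -0.04031013]
```

View pics/w2.png

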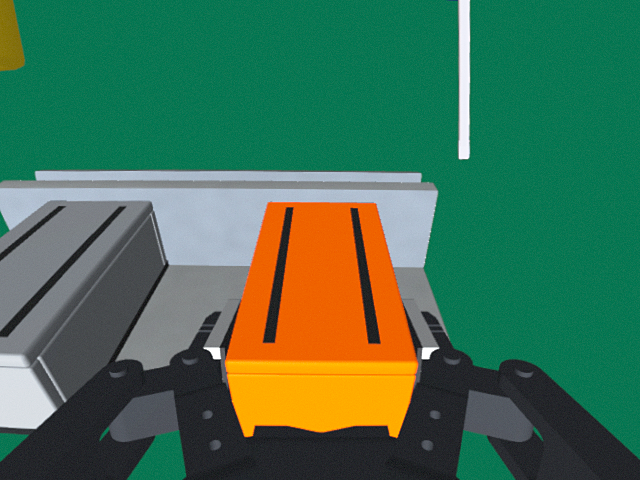

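View pics/s2.png

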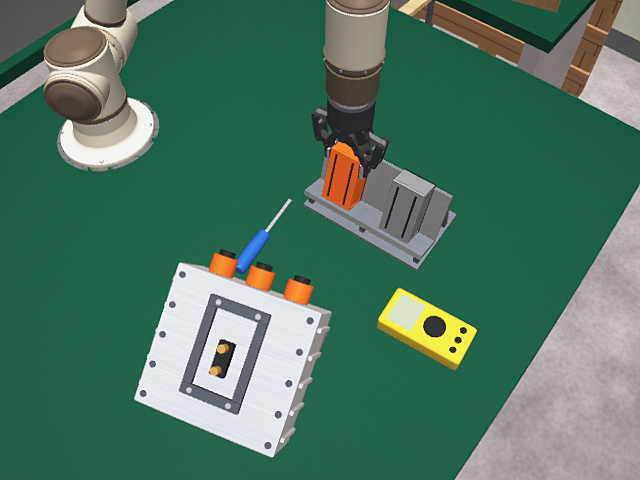

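>>> {"api": "send_rows", "payload": {
  "translation": [
    [0, 0, -0.01],
    [0, 0, -0.03],
    [0, 0, -0.06],
    [0, 0, -0.1],
    [0, 0, -0.14],
    [0, 0, -0.18],
    [0, 0, -0.21],
    [0, 0, -0.235],
    [0, 0, -0.235]
  ],
  "yaw": [0, 0, 0, 0, 0, 0, 0, 0, 0],
  "fingers": [160, 160, 160, 160, 160, 160, 160, 160, 160]
}}

```text
clock: 3.5
position: [513.1, 161.3, 344.2]
ee_rot: [0.732, -0.681, 0.002, -0.004]
contact_force: [0.1, -0.6, -2.6]
gripper_width: 59.5
```

```bash
python3 - <<'E'
from fit import *
h=np.load("hou.npy"); Rm=Rz(h[2])@H0; o=np.array([h[0],h[1],135.])
fx=Rm[:,0].copy(); fx[2]=0; fx/=np.linalg.norm(fx)
P=o+fx*110; P[2]=340; print(P)
go(P,-90+np.degrees(h[2]));s=read_state();print(s["position"],s["gripper_width"],s["contact_force"],s["wrist_torque"],s["joints"])
E
```

```text
[ 572.02831736 -132.11674629  340.        ]
move [0.2969, -0.0375, 0.0039] yaw -13.2 clock 3.5
[513.05262978 161.31112295 344.18438864] 59.54938049532665 [ 0.06134559 -0.56436462 -2.57236692] [ 0.02419358 -0.00089446 -0.04317493] [ 0.60764083  0.17081126 -0.00980709  0.00233454 -1.38250544 -0.53555606]
```

>>> {"api": "send_rows", "payload": {
  "translation": [
    [0.03, -0.004, 0],
    [0.07, -0.009, 0],
    [0.11, -0.014, 0],
    [0.15, -0.019, 0],
    [0.19, -0.024, 0.002],
    [0.23, -0.029, 0.003],
    [0.265, -0.034, 0.004],
    [0.297, -0.038, 0.004],
    [0.297, -0.038, 0.004],
    [0.297, -0.038, 0.004]
  ],
  "yaw": [-2, -4, -6, -8, -10, -12, -13.2, -13.2, -13.2, -13.2],
  "fingers": [160, 160, 160, 160, 160, 160, 160, 160, 160, 160]
}}

```text
clock: 4.5
position: [571.6, -132.6, 337.7]
ee_rot: [0.805, -0.593, 0.0, -0.002]
contact_force: [0.0, 0.0, -3.2]
gripper_width: 59.6
```

```bash
python3 - <<'E'
from fit import *
s=read_state();print(s["position"],s["gripper_width"],s["contact_force"],s["wrist_torque"],s["clock"])
c=cam("wrist");np.save("cw3.npy",np.array(c,dtype=object),allow_pickle=True); im=get_image("wrist");cv2.imwrite("pics/w3.png",im)
h=np.load("hou.npy"); Rm=Rz(h[2])@H0; o=np.array([h[0],h[1],135.]);x,y,yaw,w,hh,d=h
for sx in(1,-1):
  for sy in(1,-1):
    for q in([105*sx,110*sy,0],[d+w*sx,hh*sy,10],[d+56.5*sx,31.5*sy,10],[d+56.5*sx,31.5*sy,0]):
      u=proj(c,o+Rm@np.array(q,float))[0]; print(np.round(q,1),u.round(1)); cv2.circle(im,tuple(int(v) for v in u),2,(255,0,0),-1)
cv2.imwrite("pics/w3m.png",im)
E
```

```text
[ 571.61638723 -132.57154199  337.73344362] 59.55697719010859 [ 0.01594607  0.00857879 -3.15682423] [ 0.0419106   0.00396507 -0.0122674 ] 4.5
[105 110   0] [459.7 198.8]
[79.1 44.8 10. ] [378.4 162.7]
[63.4 31.5 10. ] [360.8 144.1]
[63.4 31.5  0. ] [359.6 149.7]
[ 105 -110    0] [182.1 198.5]
[ 79.1 -44.8  10. ] [263.1 162.6]
[ 63.4 -31.5  10. ] [280.8 144. ]
[ 63.4 -31.5   0. ] [282.1 149.7]
[-105  110    0] [439.4 -15.1]
[-65.4  44.8  10. ] [372.4   9.9]
[-49.6  31.5  10. ] [357.6  24.6]
[-49.6  31.5   0. ] [356.6  33.1]
[-105 -110    0] [203.5 -14.8]
[-65.4 -44.8  10. ] [269.9  10. ]
[-49.6 -31.5  10. ] [284.6  24.7]
[-49.6 -31.5   0. ] [285.7  33.1]
```

View pics/w3m.png

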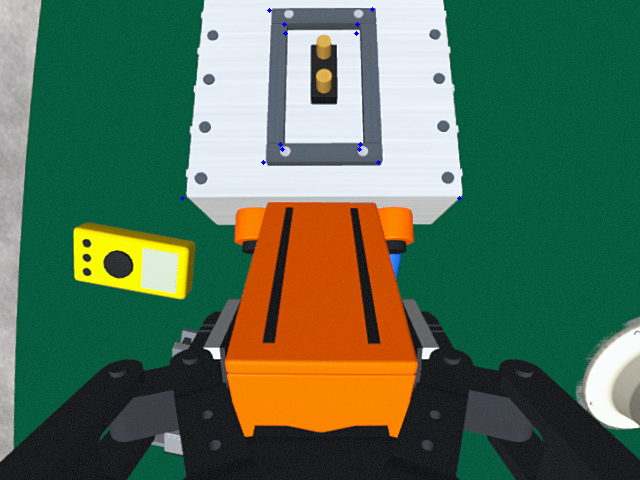

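```bash
python3 - <<'E'
import cv2
i=cv2.imread("pics/w3.png")[0:212,170:475]; cv2.imwrite("pics/w3c.png",cv2.resize(i[:180,80:240],None,fx=4.5,fy=3.3,interpolation=cv2.INTER_CUBIC)); cv2.imwrite("pics/w3d.png",cv2.resize(i,None,fx=2.6,fy=2.6,interpolation=cv2.INTER_CUBIC))
E
```

```text
(no output)
```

View pics/w3c.png

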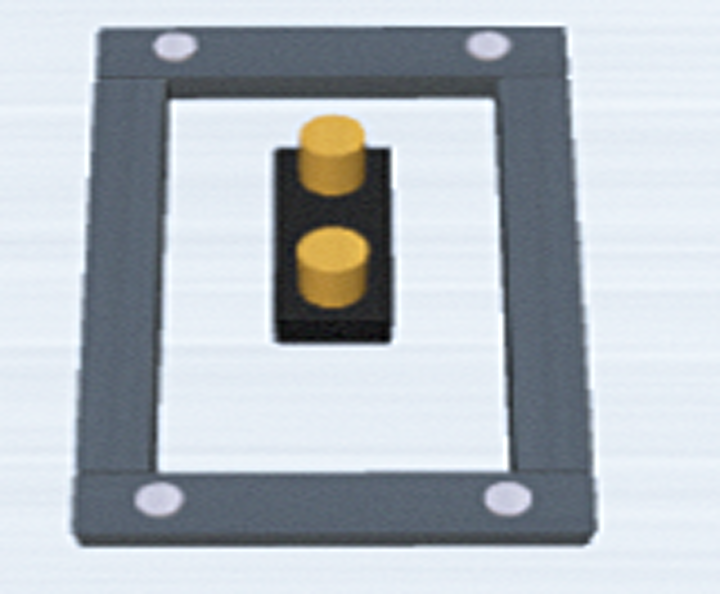

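View pics/w3d.png

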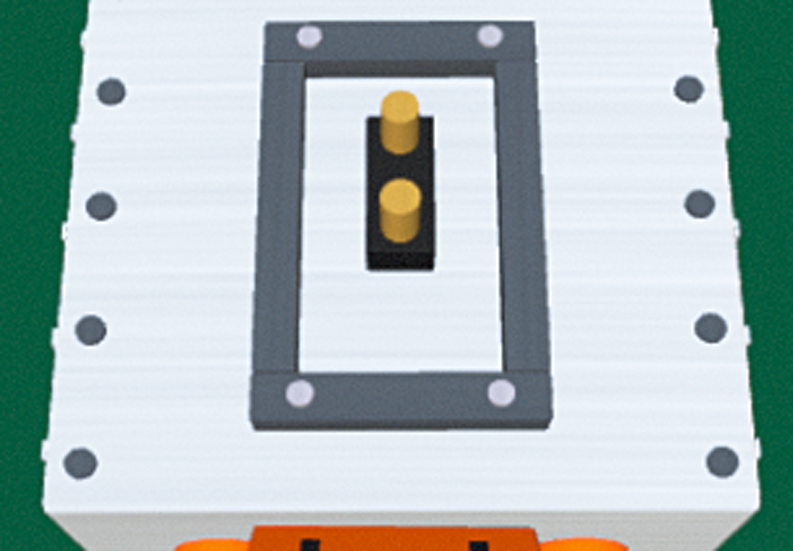

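```bash
cat > fitw.py <<'E'
from fit import *
c=tuple(np.load("cw3.npy",allow_pickle=True)); c=(c[0].astype(float),c[1].astype(float),c[2].astype(float),c[3].astype(float))
u=lambda a:np.array(a)/[4.5,3.3]+[250,0]-[.39,.35]
v=lambda a:np.array(a)/2.6+[170,0]-.3
# (kind, coords)
def pts(p):
    x,y,yaw,d,w,h,dz=p;Rm=Rz(yaw)@H0;o=np.array([x,y,135.+dz])
    L=[(d+w,h,10),(d+w,-h,10),(d-w,-h,10),(d-w,h,10),(d+56.5,31.5,10),(d+56.5,-31.5,10),(d-56.5,-31.5,10),(d-56.5,31.5,10),(25,11,0),(25,-11,0),(25,11,12),(25,-11,12),(105,110,0),(105,-110,0)]
    return np.array([o+Rm@np.array(l,float) for l in L])
obs=np.r_[u([(594,533),(75,533),(100,28),(566,28),(515,472),(156,472),(168,78),(497,78),(391,342),(276,342),(391,320),(276,320)]),v([(760,510),(43,511)])]
for fixz in (True,False):
    def f(p):
        return np.r_[((proj(c,pts(p)))-obs).ravel(), (p[6]*(100 if fixz else .3))]
    h=np.load("hou.npy")
    r=least_squares(f,[h[0],h[1],h[2],h[5],h[3],h[4],0],loss='soft_l1'); print(r.x.round(3)); print(f(r.x)[:-1].reshape(-1,2).round(1).tolist())
    if fixz: np.save("hw.npy",r.x)
E
python3 fitw.py
```

```text
[ 6.03261e+02 -2.40089e+02  3.05000e-01  8.31800e+00  7.22330e+01
  4.49080e+01 -0.00000e+00]
[[0.3, 0.0], [-0.3, 0.2], [0.3, 0.4], [-0.3, -0.0], [-0.0, -0.1], [-0.5, 0.0], [0.1, -0.2], [0.2, -0.4], [0.4, 1.3], [-0.3, 1.3], [1.0, -0.4], [-0.8, -0.3], [1.3, -0.3], [-1.2, -0.3]]
[ 6.03249e+02 -2.40072e+02  3.05000e-01  8.15400e+00  7.25510e+01
  4.51100e+01 -1.40900e+00]
[[0.3, 0.0], [-0.2, 0.2], [0.3, 0.4], [-0.3, 0.0], [-0.2, -0.4], [-0.3, -0.2], [0.3, 0.1], [0.1, -0.1], [0.4, 1.4], [-0.3, 1.4], [0.9, -0.3], [-0.7, -0.2], [0.6, -0.6], [-0.6, -0.6]]
```

```bash
python3 - <<'E'
import cv2
i=cv2.imread("pics/w3.png")[190:450,215:430]; cv2.imwrite("pics/w3e.png",cv2.resize(i,None,fx=3,fy=2.3,interpolation=cv2.INTER_CUBIC))
E
```

```text
(no output)
```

View pics/w3e.png

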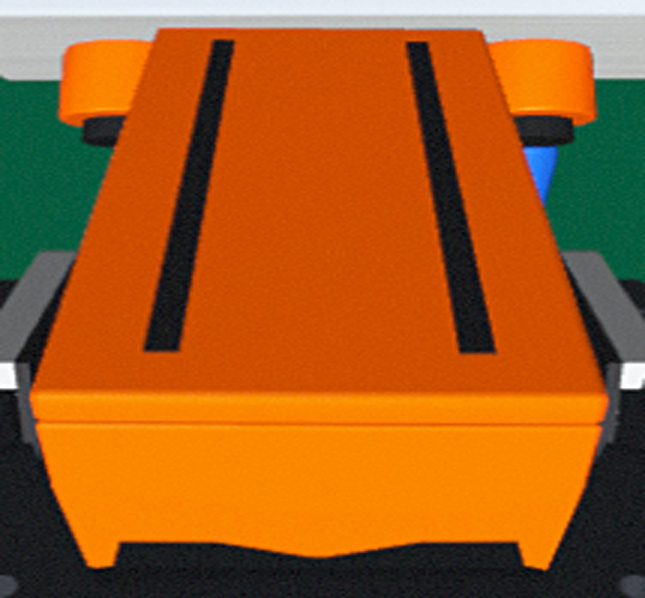

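```bash
cat > fitc.py <<'E'
from fit import *
def fitc(uv,keys,guess=(15,0,0,-19)):
    p=camera_params("wrist");M=np.linalg.inv(np.array(p["tool_from_camera"]));c=(np.array(p["mtx"]),np.array([p["k1"],0,0,0,0.]),cv2.Rodrigues(M[:3,:3])[0],M[:3,3])
    def pose(q):
        t=np.radians(q[0]);s,k=np.sin(t),np.cos(t)
        x=np.array([-s,0,-k]);z=np.array([k,0,-s]);y=np.cross(z,x);Rm=np.c_[x,y,z]
        # q1..3: tool coordinates of bottom rim edge centre (cover -55,0,0)
        return Rm,np.array(q[1:4])+Rm@np.array([55,0,0.])
    def f(q):
        Rm,o=pose(q);return (proj(c,[o+Rm@np.array(k,float) for k in keys])-uv).ravel()
    r=least_squares(f,guess);Rm,o=pose(r.x)
    g=Rm.T@(np.array([0,0,-19])-r.x[1:4]); print("tilt",r.x.round(2),"G from bottom edge (x,y,z)",g.round(1)); print(r.fun.reshape(-1,2).round(1).tolist()); return r.x
if __name__=="__main__":
    uv=np.array([(157,29),(486,30),(34,394),(606,394),(92,568),(548,568)])/[3,2.3]+[215,190]-[.33,.3]
    k=[(-55,-30,45),(-55,30,45),(55,-30,45),(55,30,45),(55,-30,0),(55,30,0)]
    fitc(uv,k,(15,-30,0,75)); fitc(uv[:4],k[:4],(15,-30,0,75))
E
python3 fitc.py
```

```text
tilt [15.54 -9.44  0.55 76.91] G from bottom edge (x,y,z) [89.9 -0.5 34.8]
[[0.9, -0.4], [-1.8, -0.6], [1.6, -0.1], [-1.0, 0.1], [-1.5, 0.3], [1.4, 0.5]]
tilt [14.95 -9.52  0.54 75.1 ] G from bottom edge (x,y,z) [88.5 -0.5 33.5]
[[0.5, 0.0], [-1.5, -0.2], [0.0, -0.1], [0.5, 0.2]]
```

```bash
cat > plan.py <<'E'
from fit import *
h=np.load("hw.npy"); Rh=Rz(h[2])@H0; oh=np.array([h[0],h[1],135.]); d=8.2; xw=d-56.5
GX,GZ=88.,33.; YO=0.5
def tcp(cx,cz,phi):
    "TCP world for cover bottom rim edge at housing (cx,0,cz), tilt phi deg"
    p=np.radians(phi); g=np.array([cx+GX*np.cos(p)-GZ*np.sin(p),-YO*0,cz+GX*np.sin(p)+GZ*np.cos(p)])
    return oh+Rh@g+[0,0,-19]
HEAD=-90+np.degrees(h[2])
def lat(P):  # lateral fix: bottom edge centre at tool y=+0.5 -> shift tool by -0.5 along tool y
    s=read_state(); M=R.from_quat(s["ee_rot"]).as_matrix(); return P-M[:,1]*YO
E
python3 - <<'E'
from plan import *
s=read_state();M=R.from_quat(s["ee_rot"]).as_matrix();print(M.round(3))
print((M.T@Rh).round(3))
for q in [(-35,150,45),(-35,60,45),(-35,12,45)]:
    P=lat(tcp(*q));print(q,P.round(1));go(P,HEAD)
E
```

```text
[[ 0.298 -0.955  0.005]
 [-0.955 -0.298  0.003]
 [-0.002 -0.005 -1.   ]]
[[-0.867  0.002  0.498]
 [-0.001  1.    -0.006]
 [-0.498 -0.005 -0.867]]
(-35, 150, 45) [ 638.1 -349.1  321.9]
move [0.2271, 0.0015, 0.016] yaw -0.1 clock 4.55
(-35, 60, 45) [ 624.6 -306.2  244. ]
move [0.1823, 0.002, 0.094] yaw -0.1 clock 4.55
(-35, 12, 45) [ 617.4 -283.3  202.4]
move [0.1583, 0.0023, 0.1356] yaw -0.1 clock 4.55
```

>>> {"api": "send_rows", "payload": {
  "translation": [
    [0.03, 0, 0],
    [0.07, 0.0005, 0],
    [0.11, 0.001, 0],
    [0.15, 0.001, 0.003],
    [0.19, 0.0015, 0.01],
    [0.227, 0.0015, 0.016],
    [0.216, 0.002, 0.035],
    [0.205, 0.002, 0.055],
    [0.193, 0.002, 0.075],
    [0.182, 0.002, 0.094],
    [0.182, 0.002, 0.094]
  ],
  "yaw": [0, 0, 0, 0, -0.1, -0.1, -0.1, -0.1, -0.1, -0.1, -0.1],
  "fingers": [160, 160, 160, 160, 160, 160, 160, 160, 160, 160, 160]
}}

```text
clock: 5.65
position: [622.9, -302.4, 240.2]
ee_rot: [0.807, -0.591, -0.003, -0.002]
contact_force: [0.3, 1.0, -4.0]
gripper_width: 59.8
```

```bash
cat > look.py <<'E'
import sys
from plan import *
n=sys.argv[1]; tag=sys.argv[2]; cv2.imwrite(f"pics/{n}{tag}.png",get_image(n))
E
python3 look.py scene 5; python3 - <<'E'
from plan import *
i=cv2.imread("pics/scene5.png")[200:470,110:370];cv2.imwrite("pics/scene5c.png",cv2.resize(i,None,fx=2.2,fy=2.2,interpolation=cv2.INTER_CUBIC))
s=read_state();print(s["position"],s["contact_force"])
for q in [(-35,60,45),(-35,8,45),(-35,2,45),(-35,0,45)]:
    P=lat(tcp(*q));print(q,P.round(1));go(P,HEAD)
E
```

```text
[ 624.0587106  -303.96368916  242.62324377] [ 0.68193927 -0.55119944 -2.14319027]
(-35, 60, 45) [ 624.6 -306.1  244. ]
move [0.0022, 0.0002, -0.0014] yaw 0.1 clock 5.7
(-35, 8, 45) [ 616.8 -281.3  199. ]
move [-0.0236, 0.0002, 0.0437] yaw 0.1 clock 5.7
(-35, 2, 45) [ 615.9 -278.5  193.8]
move [-0.0266, 0.0002, 0.049] yaw 0.1 clock 5.7
(-35, 0, 45) [ 615.6 -277.5  192. ]
move [-0.0276, 0.0002, 0.0507] yaw 0.1 clock 5.7
```

View pics/scene5c.png

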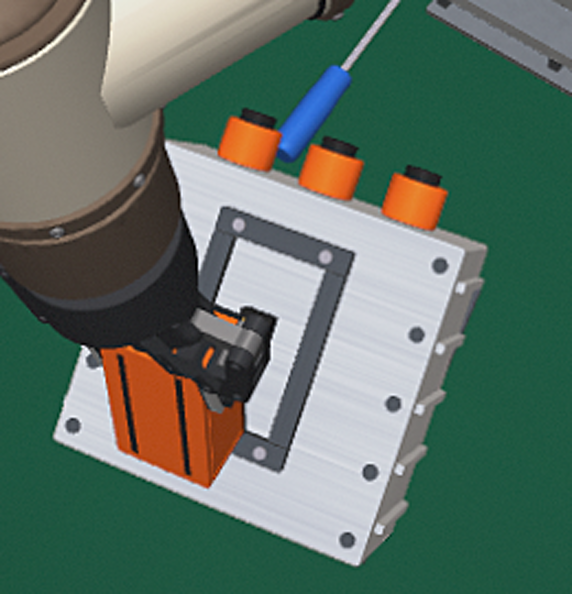

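>>> {"api": "send_rows", "payload": {
  "translation": [
    [-0.008, 0, 0.014],
    [-0.016, 0, 0.029],
    [-0.0236, 0, 0.0437],
    [-0.0236, 0, 0.0437],
    [-0.0236, 0, 0.0437],
    [-0.0236, 0, 0.0437]
  ],
  "yaw": [0.1, 0.1, 0.1, 0.1, 0.1, 0.1],
  "fingers": [160, 160, 160, 160, 160, 160]
}}

```text
clock: 6.3
position: [618.1, -281.9, 200.9]
ee_rot: [0.806, -0.591, 0.001, -0.002]
contact_force: [0.7, 0.4, -2.5]
gripper_width: 59.0
```

```bash
python3 look.py top 6;python3 look.py scene 6;python3 look.py wrist 6; python3 - <<'E'
from plan import *
a=cv2.imread("pics/scene6.png")[240:440,130:330];b=cv2.imread("pics/top6.png")[165:340,360:535];f=lambda i:cv2.resize(i,(390,390),interpolation=cv2.INTER_CUBIC);cv2.imwrite("pics/c6.png",np.hstack([f(a),f(b)]))
s=read_state();print(s["position"],s["contact_force"])
for q in [(-35,0,45),(-35,-2,45)]:
    P=lat(tcp(*q));print(q,P.round(1));go(P,HEAD)
E
```

```text
[ 617.5138732  -281.75611006  200.0740433 ] [-0.20069144 -0.90947625 -3.23234337]
(-35, 0, 45) [ 615.6 -277.5  192. ]
move [-0.0046, 0.0006, 0.008] yaw -0.0 clock 6.45
(-35, -2, 45) [ 615.3 -276.6  190.3]
move [-0.0056, 0.0006, 0.0098] yaw -0.0 clock 6.45
```

View pics/c6.png

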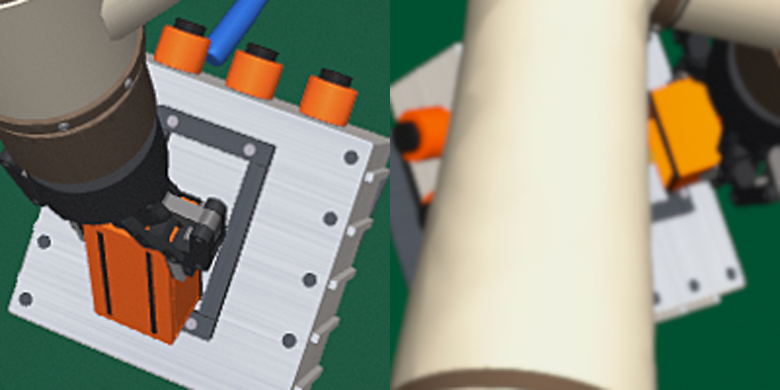

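View pics/wrist6.png

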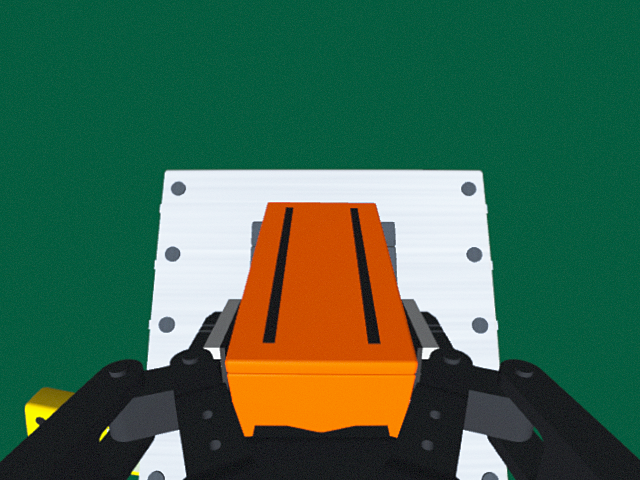

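```bash
python3 - <<'E'
from plan import *
i=cv2.imread("pics/wrist6.png")[160:350,240:410];cv2.imwrite("pics/w6c.png",cv2.resize(i,None,fx=4.5,fy=3.1,interpolation=cv2.INTER_CUBIC))
c=cam("wrist")
for q in [(h[3]-h[4],h[5],10),(h[3]-h[4],-h[5],10),(-105,110,0),(-105,-110,0),(h[3]-56.5,45,10)]:
    print(q, proj(c,oh+Rh@np.array(q,float)).round(1), ((proj(c,oh+Rh@np.array(q,float))-[240,160])*[4.5,3.1]).round(0))
E
```

```text
(np.float64(-63.9153929054773), np.float64(44.908373962174586), 10) [[393.5 221.6]] [[691. 191.]]
(np.float64(-63.9153929054773), np.float64(-44.908373962174586), 10) [[251.9 221.2]] [[ 53. 190.]]
(-105, 110, 0) [[482.5 168.1]] [[1091.   25.]]
(-105, -110, 0) [[163.4 167.5]] [[-345.   23.]]
(np.float64(-48.18236796038018), 45, 10) [[394.7 245.9]] [[696. 266.]]
```

View pics/w6c.png

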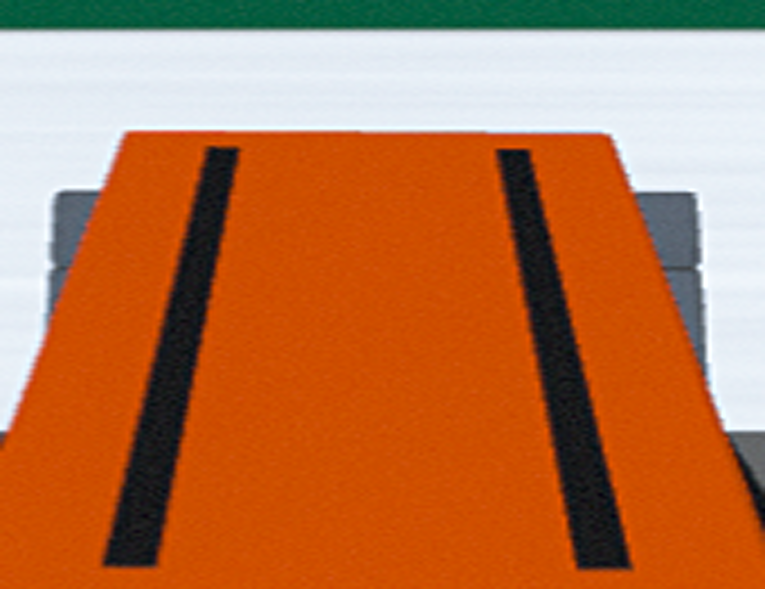

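>>> {"api": "send_rows", "payload": {
  "translation": [
    [-0.002, 0.001, 0.003],
    [-0.003, 0.001, 0.005],
    [-0.004, 0.001, 0.007],
    [-0.0045, 0.001, 0.008],
    [-0.0045, 0.001, 0.008]
  ],
  "yaw": [0, 0, 0, 0, 0],
  "fingers": [160, 160, 160, 160, 160]
}}

```text
clock: 6.95
position: [615.1, -277.6, 191.7]
ee_rot: [0.806, -0.592, -0.0, -0.002]
contact_force: [0.7, -1.0, -2.3]
gripper_width: 59.6
```

```bash
python3 - <<'E'
from plan import *
s=read_state();print(s["position"],s["contact_force"],s["wrist_torque"])
for q in [(-35,-2,45),(-35,-4,45)]:
    P=lat(tcp(*q));print(q,P.round(1));go(P,HEAD)
E
```

```text
[ 615.07264752 -277.59243372  191.7429952 ] [ 0.66595286 -0.96460338 -2.34617598] [-0.04035199  0.03801553 -0.04179775]
(-35, -2, 45) [ 615.3 -276.6  190.3]
move [-0.0009, -0.0005, 0.0014] yaw -0.0 clock 6.95
(-35, -4, 45) [ 615.  -275.6  188.6]
move [-0.0019, -0.0005, 0.0032] yaw -0.0 clock 6.95
```

>>> {"api": "send_rows", "payload": {
  "translation": [
    [-0.0005, 0, 0.001],
    [-0.001, 0, 0.002],
    [-0.0015, 0, 0.003],
    [-0.0015, 0, 0.003]
  ],
  "yaw": [0, 0, 0, 0],
  "fingers": [160, 160, 160, 160]
}}

```text
clock: 7.35
position: [615.0, -276.8, 190.4]
ee_rot: [0.806, -0.591, 0.001, -0.002]
contact_force: [-1.3, -1.5, 3.7]
gripper_width: 59.5
```

```bash
python3 - <<'E'
from plan import *
s=read_state();print(s["position"],s["contact_force"],s["wrist_torque"])
go(lat(tcp(-35,-4,45)),HEAD)
E
```

```text
[ 615.02343751 -276.80772315  190.36044762] [-1.33787521 -1.47791416  3.68685389] [-0.49084764  0.46856232 -0.00459307]
move [-0.0011, -0.0003, 0.0018] yaw 0.0 clock 7.35
```

```bash
python3 - <<'E'
from plan import *
for phi in (42,39,36,33,30,27,24,21,18,15,12,9,6,4,2):
    cx=xw+10*np.tan(np.radians(phi))+1.5+2*phi/45
    print(phi,round(cx,1),end=' ');go(lat(tcp(cx,-2.5,phi)),HEAD)
E
```

```text
42 -35.9 move [-0.0045, -0.0003, 0.0006] yaw 0.0 clock 7.35
39 -37.0 move [-0.0085, -0.0003, 0.001] yaw 0.0 clock 7.35
36 -37.9 move [-0.0126, -0.0003, 0.0017] yaw 0.0 clock 7.35
33 -38.8 move [-0.0167, -0.0003, 0.0026] yaw 0.0 clock 7.35
30 -39.7 move [-0.0208, -0.0003, 0.0037] yaw 0.0 clock 7.35
27 -40.5 move [-0.025, -0.0003, 0.005] yaw 0.0 clock 7.35
24 -41.3 move [-0.0291, -0.0003, 0.0066] yaw 0.0 clock 7.35
21 -42.0 move [-0.0331, -0.0003, 0.0084] yaw 0.0 clock 7.35
18 -42.8 move [-0.0371, -0.0003, 0.0105] yaw 0.0 clock 7.35
15 -43.5 move [-0.0411, -0.0003, 0.0127] yaw 0.0 clock 7.35
12 -44.1 move [-0.0449, -0.0003, 0.0152] yaw 0.0 clock 7.35
9 -44.8 move [-0.0486, -0.0002, 0.0179] yaw 0.0 clock 7.35
6 -45.5 move [-0.0522, -0.0002, 0.0209] yaw 0.0 clock 7.35
4 -45.9 move [-0.0545, -0.0002, 0.023] yaw 0.0 clock 7.35
2 -46.4 move [-0.0568, -0.0002, 0.0251] yaw 0.0 clock 7.35
```

>>> {"api": "send_rows", "payload": {
  "translation": [
    [-0.003, 0, 0.0004],
    [-0.006, 0, 0.0007],
    [-0.0085, 0, 0.001],
    [-0.0125, 0, 0.0017],
    [-0.0167, 0, 0.0026],
    [-0.0208, 0, 0.0037],
    [-0.0208, 0, 0.0037]
  ],
  "yaw": [0, 0, 0, 0, 0, 0, 0],
  "fingers": [160, 160, 160, 160, 160, 160, 160]
}}

```text
clock: 8.05
position: [610.9, -259.4, 191.6]
ee_rot: [0.807, -0.591, 0.006, -0.002]
contact_force: [-0.6, -4.5, 10.8]
gripper_width: 59.2
```

```bash
python3 look.py wrist 8;python3 look.py scene 8; python3 - <<'E'
from plan import *
s=read_state();print(s["position"],s["contact_force"],s["wrist_torque"],s["gripper_width"])
i=cv2.imread("pics/wrist8.png")[160:480,200:440];a=cv2.imread("pics/scene8.png")[240:440,130:330]
cv2.imwrite("pics/c8.png",np.hstack([cv2.resize(i,(420,560)),cv2.resize(a,(380,560//1))]))
E
```

```text
[ 610.87702797 -259.36282313  191.54526755] [-1.51124216 -4.98805156 10.74602523] [-1.92328787  0.39080097 -0.06601766] 59.47564007965337
```

View pics/c8.png

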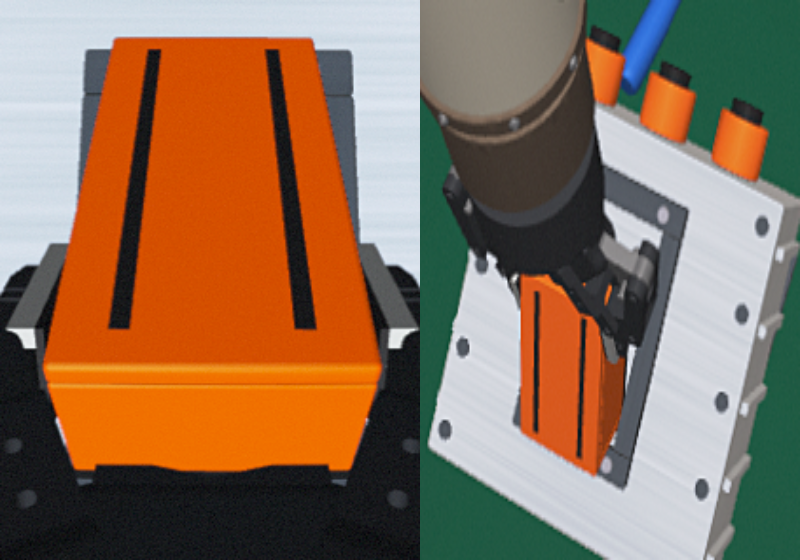

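```bash
python3 - <<'E'
from fitc import *
uv=np.array([(115,38),(314,38),(43,366),(381,366)])/1.75+[200,160]-.3
k=[(-55,-30,45),(-55,30,45),(55,-30,45),(55,30,45)]
q=fitc(uv,k,(30,-30,0,75))
from plan import *
s=read_state();M=R.from_quat(s["ee_rot"]).as_matrix()
print("corner in housing",(Rh.T@(s["position"]+M@q[1:4]-oh)).round(1))
E
```

```text
tilt [22.82  5.27  0.47 74.13] G from bottom edge (x,y,z) [87.9 -0.5 31.3]
[[-0.7, -0.1], [-1.2, 0.1], [0.5, -0.1], [0.6, 0.2]]
corner in housing [-31.7  -1.8  -1.9]
```

```bash
python3 - <<'E'
from plan import *
for phi,cx,cz in ((34,-37,-6),(30,-39,-8),(25,-40.5,-8),(20,-41.5,-8)):
    print(phi,round(cx,1),end=' ');go(lat(tcp(cx,cz,phi)),HEAD)
E
```

```text
34 -37 move [-0.0006, 0.001, 0.0057] yaw 0.1 clock 8.15
30 -39 move [-0.0064, 0.0011, 0.0092] yaw 0.1 clock 8.15
25 -40.5 move [-0.0131, 0.0011, 0.0116] yaw 0.1 clock 8.15
20 -41.5 move [-0.0201, 0.0011, 0.0144] yaw 0.1 clock 8.15
```

>>> {"api": "send_rows", "payload": {
  "translation": [
    [0, 0.0005, 0.003],
    [-0.0005, 0.0005, 0.006],
    [-0.003, 0.0005, 0.0075],
    [-0.0064, 0.0005, 0.0092],
    [-0.0064, 0.0005, 0.0092]
  ],
  "yaw": [0, 0, 0, 0, 0],
  "fingers": [160, 160, 160, 160, 160]
}}

```text
clock: 8.65
position: [610.0, -256.9, 190.0]
ee_rot: [0.807, -0.59, 0.012, -0.0]
contact_force: [-4.7, -4.8, 19.5]
gripper_width: 59.3
```

```bash
python3 look.py wrist 9; python3 - <<'E'
from plan import *
s=read_state();print(s["position"],s["contact_force"],s["wrist_torque"],s["gripper_width"])
i=cv2.imread("pics/wrist9.png")[150:450,200:440]
cv2.imwrite("pics/c9.png",cv2.resize(i,None,fx=2,fy=2,interpolation=cv2.INTER_CUBIC))
E
```

```text
[ 610.05158795 -256.92526264  190.03079588] [-4.38287215 -5.31473115 19.22850039] [-2.23001386  1.77708937 -0.1077024 ] 59.33586481708677
```

View pics/c9.png

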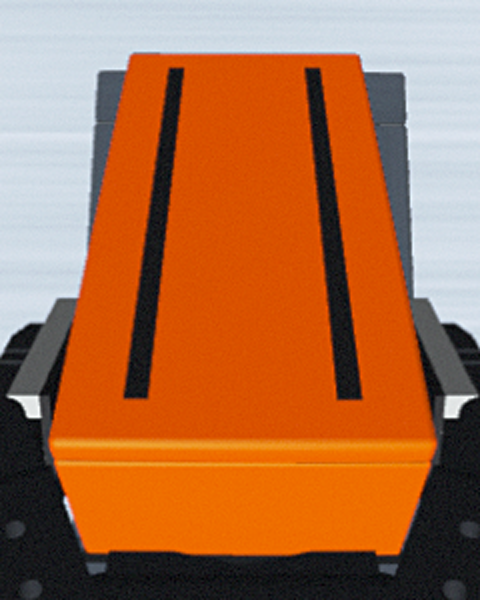

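```bash
cat > fc.py <<'E'
import sys,json
from fitc import *
from plan import *
def run(uv,guess=(30,5,0,75)):
    k=[(-55,-30,45),(-55,30,45),(55,-30,45),(55,30,45)]
    q=fitc(np.array(uv,float),k,guess)
    s=read_state();M=R.from_quat(s["ee_rot"]).as_matrix()
    print("phi",60-q[0],"corner in housing",(Rh.T@(s["position"]+M@q[1:4]-oh)).round(1),"F",s["contact_force"].round(1),s["position"].round(1))
E
python3 - <<'E'
from fc import *
run(np.array([(130,55),(360,55),(50,441),(436,441)])/2+[200,150]-.25)
print(R.from_quat(read_state()["ee_rot"]).as_matrix().round(3))
E
```

```text
tilt [24.44  8.2   0.55 73.96] G from bottom edge (x,y,z) [88.  -0.6 31. ]
[[-0.4, -0.1], [-1.1, 0.0], [0.4, -0.1], [0.5, 0.2]]
phi 35.55848743587349 corner in housing [-33.3  -2.   -2.4] F [-4.4 -5.3 19.2] [ 610.1 -256.9  190. ]
[[ 0.303 -0.953  0.019]
 [-0.953 -0.304 -0.013]
 [ 0.018 -0.014 -1.   ]]
```

>>> {"api": "send_rows", "payload": {
  "translation": [
    [0, 0.002, -0.001],
    [0, 0.004, -0.001],
    [-0.003, 0.004, 0.001],
    [-0.007, 0.004, 0.003],
    [-0.011, 0.004, 0.005],
    [-0.015, 0.004, 0.007],
    [-0.015, 0.004, 0.007]
  ],
  "yaw": [0, 0, 0, 0, 0, 0, 0],
  "fingers": [160, 160, 160, 160, 160, 160, 160]
}}

```text
clock: 9.4
position: [603.5, -246.0, 187.8]
ee_rot: [0.808, -0.589, 0.016, 0.001]
contact_force: [-1.2, -2.5, 15.7]
gripper_width: 59.5
```

```bash
cat > lw.py <<'E'
import sys
from plan import *
t=sys.argv[1]
im=get_image("wrist");cv2.imwrite(f"pics/wrist{t}.png",im)
s=read_state();print(s["position"].round(1),s["contact_force"].round(1),s["wrist_torque"].round(2),s["gripper_width"].round(1),R.from_quat(s["ee_rot"]).as_matrix().round(3)[2])
cv2.imwrite(f"pics/c{t}.png",cv2.resize(im[120:420,200:440],None,fx=2,fy=2,interpolation=cv2.INTER_CUBIC))
E
python3 lw.py 10
```

```text
Traceback (most recent call last):
  File "lw.py", line 5, in <module>
    s=read_state();print(s["position"].round(1),s["contact_force"].round(1),s["wrist_torque"].round(2),s["gripper_width"].round(1),R.from_quat(s["ee_rot"]).as_matrix().round(3)[2])
                                                                                                       ^^^^^^^^^^^^^^^^^^^^^^^^
AttributeError: 'float' object has no attribute 'round'
```

```bash
sed -i 's/s\["gripper_width"\].round(1)/round(s["gripper_width"],1)/' lw.py; python3 lw.py 10
```

```text
[ 603.6 -246.1  187.8] [-3.1 -3.3 15.6] [-1.63  0.88 -0.04] 59.3 [ 0.026 -0.018 -0.999]
```

View pics/c10.png

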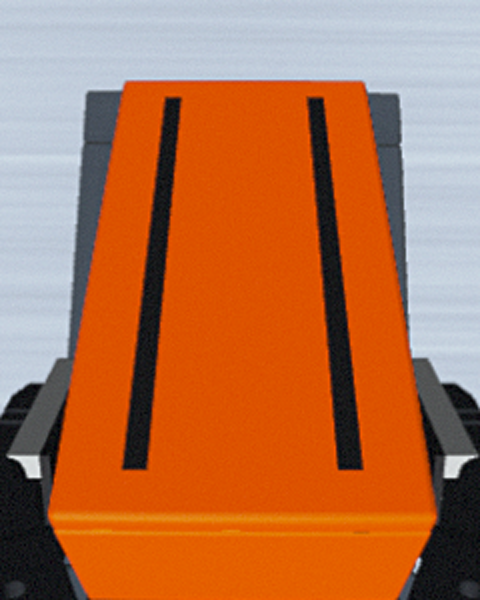

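```bash
python3 - <<'E'
from fc import *
run(np.array([(123,82),(366,82),(48,518),(437,518)])/2+[200,120]-.25)
E
```

```text
tilt [31.04 19.93  0.45 70.96] G from bottom edge (x,y,z) [87.4 -0.5 29.3]
[[0.0, -0.2], [-1.3, 0.0], [0.3, -0.1], [0.5, 0.2]]
phi 28.96225121450362 corner in housing [-32.7   0.6  -1.4] F [-3.1 -3.3 15.6] [ 603.6 -246.1  187.8]
```

```bash
python3 - <<'E'
from plan import *
for phi,cx,cz in ((24,-34,-6),(18,-35,-6),(12,-36,-6)):
    print(phi,round(cx,1),end=' ');go(lat(tcp(cx,cz,phi)),HEAD)
E
```

```text
24 -34 move [-0.0045, -0.002, 0.0033] yaw 0.3 clock 9.5
18 -35 move [-0.013, -0.0019, 0.0067] yaw 0.3 clock 9.5
12 -36 move [-0.0212, -0.0019, 0.0111] yaw 0.3 clock 9.5
```

>>> {"api": "send_rows", "payload": {
  "translation": [
    [-0.004, 0, 0.003],
    [-0.008, 0, 0.005],
    [-0.012, 0, 0.007],
    [-0.016, 0, 0.009],
    [-0.016, 0, 0.009]
  ],
  "yaw": [0.1, 0.2, 0.3, 0.3, 0.3],
  "fingers": [160, 160, 160, 160, 160]
}}

```text
clock: 10.0
position: [600.2, -232.0, 181.2]
ee_rot: [0.807, -0.59, 0.019, 0.001]
contact_force: [0.4, -2.0, 10.1]
gripper_width: 59.3
```

```bash
python3 lw.py 11
```

```text
[ 600.2 -232.   181.2] [-1.5 -2.7  9.1] [-1.19  0.41 -0.08] 59.3 [ 0.031 -0.02  -0.999]
```

View pics/c11.png

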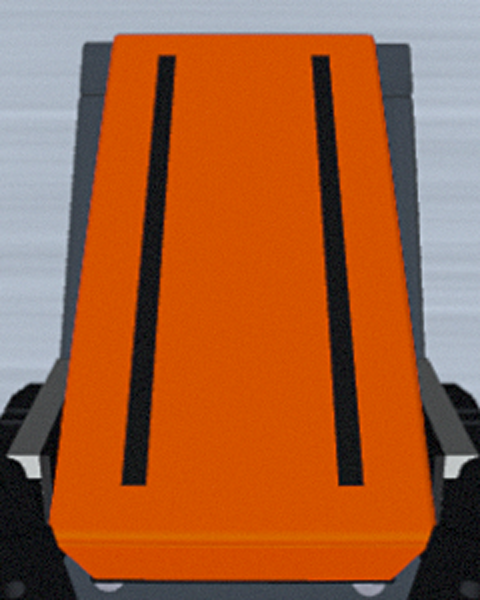

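```bash
python3 - <<'E'
from fc import *
run(np.array([(114,35),(375,35),(48,536),(437,536)])/2+[200,120]-.25)
E
```

```text
tilt [40.34 36.02  0.45 65.62] G from bottom edge (x,y,z) [87.8 -0.4 27.3]
[[-0.2, -0.2], [-0.8, 0.0], [0.3, -0.1], [0.4, 0.2]]
phi 19.66110043140805 corner in housing [-34.6  -0.5  -1.1] F [-1.5 -2.7  9.1] [ 600.2 -232.   181.2]
```

>>> {"api": "send_rows", "payload": {
  "translation": [
    [0.002, 0.0008, 0.001],
    [0.004, 0.0008, 0.002],
    [0.006, 0.0008, 0.0035],
    [0.008, 0.0008, 0.0045],
    [0.008, 0.0008, 0.0045]
  ],
  "yaw": [0, 0, 0, 0, 0],
  "fingers": [160, 160, 160, 160, 160]
}}

```text
clock: 10.55
position: [602.4, -240.4, 176.6]
ee_rot: [0.807, -0.59, 0.019, 0.001]
contact_force: [0.3, -1.5, 2.2]
gripper_width: 59.5
```

```bash
python3 lw.py 12; python3 look.py scene 12
```

```text
[ 602.4 -240.3  176.6] [ 0.9 -3.   2.7] [-0.96 -0.43  0.08] 59.4 [ 0.032 -0.021 -0.999]
```

View pics/c12.png

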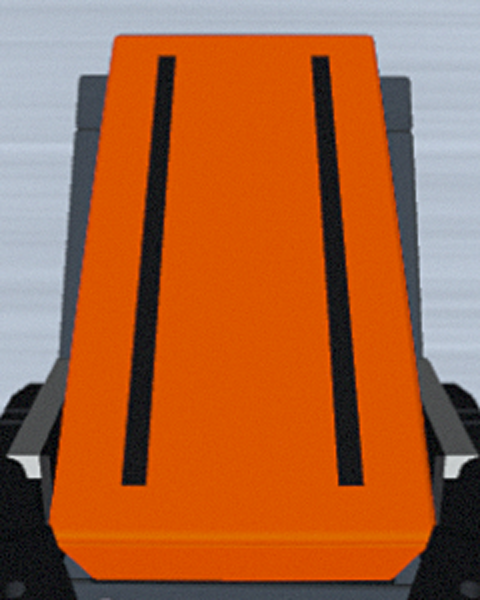

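View pics/scene12.png

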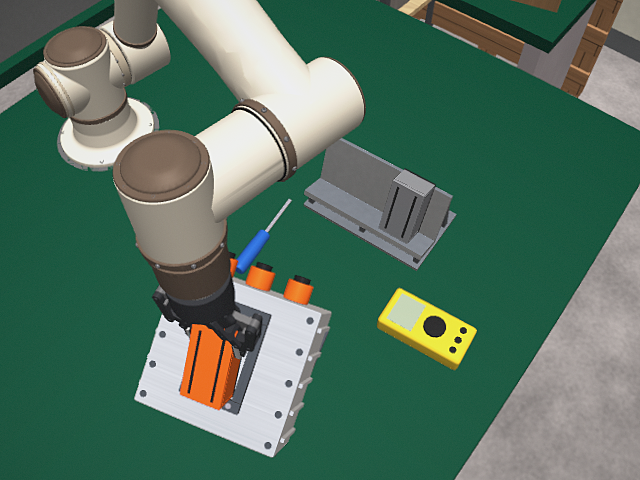

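>>> {"api": "send_rows", "payload": {
  "translation": [
    [-0.004, 0, 0.0025],
    [-0.008, 0, 0.005],
    [-0.012, 0, 0.0085],
    [-0.015, 0, 0.0115],
    [-0.015, 0, 0.0115]
  ],
  "yaw": [0, 0, 0, 0, 0],
  "fingers": [160, 160, 160, 160, 160]
}}

```text
clock: 11.15
position: [598.7, -226.5, 165.8]
ee_rot: [0.807, -0.59, 0.02, 0.001]
contact_force: [0.3, -0.7, 5.2]
gripper_width: 59.7
```

```bash
python3 lw.py 13
```

```text
[ 598.7 -226.6  165.8] [ 1.  -1.4  5.8] [-0.92 -0.07 -0.  ] 59.5 [ 0.034 -0.022 -0.999]
```

View pics/c13.png

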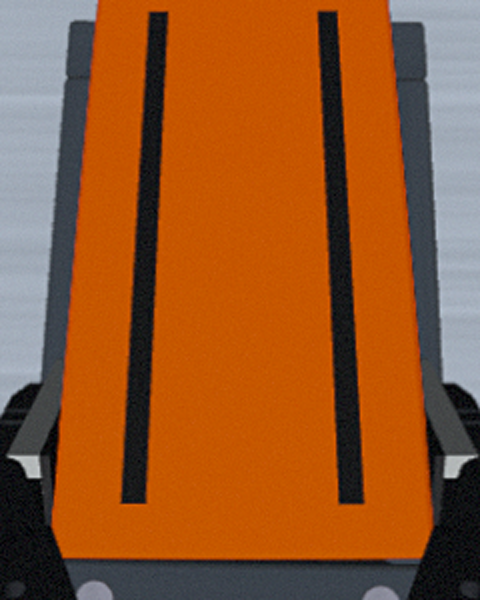

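```bash
python3 - <<'E'
import cv2
im=cv2.imread("pics/wrist13.png");cv2.imwrite("pics/c13b.png",cv2.resize(im[90:480,190:450],None,fx=2,fy=1.5,interpolation=cv2.INTER_CUBIC))
E
```

```text
(no output)
```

View pics/c13b.png

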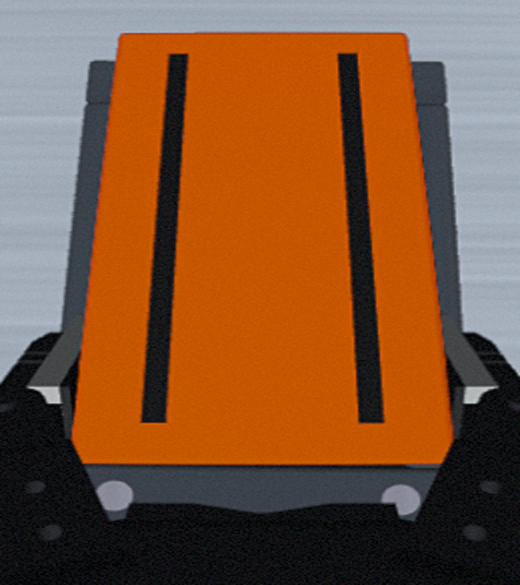

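```bash
python3 - <<'E'
from fc import *
run(np.array([(119,33),(408,33),(73,463),(454,463)])/[2,1.5]+[190,90]-[.25,.2])
run(np.array([(119,33),(408,33),(70,463),(456,463)])/[2,1.5]+[190,90]-[.25,.2])
E
```

```text
tilt [52.18 53.59  0.47 56.56] G from bottom edge (x,y,z) [88.7 -0.5 26.8]
[[0.1, -0.1], [0.1, 0.1], [-0.1, -0.1], [-0.1, 0.1]]
phi 7.8156432262245445 corner in housing [-47.6  -0.6  -0.2] F [ 1.  -1.4  5.8] [ 598.7 -226.6  165.8]
tilt [51.29 53.04  0.42 56.21] G from bottom edge (x,y,z) [88.4 -0.4 25.5]
[[0.0, -0.1], [-0.0, 0.1], [0.0, -0.1], [0.0, 0.1]]
phi 8.713095099239162 corner in housing [-47.   -0.7  -0.2] F [ 1.  -1.4  5.8] [ 598.7 -226.6  165.8]
```

```bash
python3 - <<'E'
from plan import *
s=read_state();M=R.from_quat(s["ee_rot"]).as_matrix()
for q in [(11,0),(-11,0)]:
    print((Rh.T@(s["position"]+M@np.array([q[0],0,0])-oh)).round(1))
print((M.T@Rh).round(3))
E
```

```text
[18.4  0.3 25.3]
[37.1  0.3 13.7]
[[-0.849 -0.003  0.529]
 [-0.014  1.    -0.017]
 [-0.529 -0.022 -0.849]]
```

>>> {"api": "send_rows", "payload": {
  "translation": [
    [-0.001, 0.0008, 0.0015],
    [-0.002, 0.0008, 0.003],
    [-0.003, 0.0008, 0.005],
    [-0.003, 0.0008, 0.005],
    [-0.003, 0.0008, 0.005]
  ],
  "yaw": [0, 0, 0, 0, 0],
  "fingers": [160, 160, 160, 160, 160]
}}

```text
clock: 11.7
position: [598.0, -224.0, 163.1]
ee_rot: [0.807, -0.59, 0.022, 0.001]
contact_force: [-0.4, 1.6, 11.6]
gripper_width: 59.1
```

```bash
python3 lw.py 14;  python3 look.py scene 14; python3 - <<'E'
import cv2,numpy as np
im=cv2.imread("pics/wrist14.png");a=cv2.resize(im[90:480,190:450],None,fx=1.6,fy=1.5,interpolation=cv2.INTER_CUBIC)
b=cv2.resize(cv2.imread("pics/scene14.png")[290:425,170:290],(380,585),interpolation=cv2.INTER_CUBIC);cv2.imwrite("pics/c14b.png",np.hstack([a,b]))
E
```

```text
[ 598.  -224.   163.1] [-1.   2.4 10.4] [-0.38  0.34 -0.04] 59.0 [ 0.036 -0.024 -0.999]
```

View pics/c14b.png

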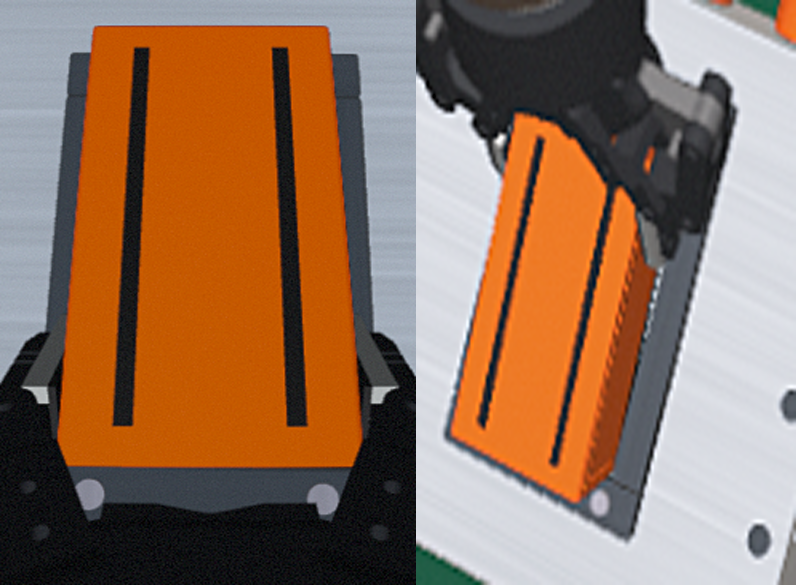

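```bash
python3 - <<'E'
from fc import *
run(np.array([(94,26),(329,26),(58,466),(362,466)])/[1.6,1.5]+[190,90]-[.25,.2])
M=R.from_quat(read_state()["ee_rot"]).as_matrix();s=read_state();print(np.degrees(np.arcsin((Rh.T@M)[2,0]))) 
for q in [(11,0),(-11,0)]:
    print((Rh.T@(s["position"]+M@np.array([q[0],0,0])-oh)).round(1))
E
```

```text
tilt [54.3  56.61  0.43 54.32] G from bottom edge (x,y,z) [88.8 -0.4 26.5]
[[-0.9, 0.0], [0.1, 0.3], [0.3, -0.3], [0.3, 0.0]]
phi 5.697559497270774 corner in housing [-48.1  -0.9  -0.1] F [-1.2  1.4 10.9] [ 598.  -224.   163.1]
32.05002810169232
[19.4  0.2 21.7]
[38.   0.3 10.1]
```

>>> {"api": "send_rows", "payload": {
  "translation": [
    [0, 0, -0.001],
    [0, 0, -0.001],
    [0, 0, -0.001],
    [0, 0, -0.001],
    [0, 0, -0.001],
    [0, 0, -0.001]
  ],
  "yaw": [0, 0, 0, 0, 0, 0],
  "fingers": [0, 0, 0, 0, 0, 0]
}}

```text
clock: 12.4
position: [597.7, -223.9, 163.7]
ee_rot: [0.807, -0.59, 0.021, 0.001]
contact_force: [0.4, -0.5, 0.3]
gripper_width: 85.5
```

```bash
python3 lw.py 15;  python3 look.py scene 15; python3 - <<'E'
import cv2,numpy as np
im=cv2.imread("pics/wrist15.png");a=cv2.resize(im[90:480,190:450],None,fx=1.6,fy=1.5,interpolation=cv2.INTER_CUBIC)
b=cv2.resize(cv2.imread("pics/scene15.png")[290:425,170:290],(380,585),interpolation=cv2.INTER_CUBIC);cv2.imwrite("pics/c15b.png",np.hstack([a,b]))
E
```

```text
[ 597.8 -223.9  163.8] [-0.3 -0.   0.6] [0.1  0.06 0.03] 85.6 [ 0.035 -0.024 -0.999]
```

View pics/c15b.png

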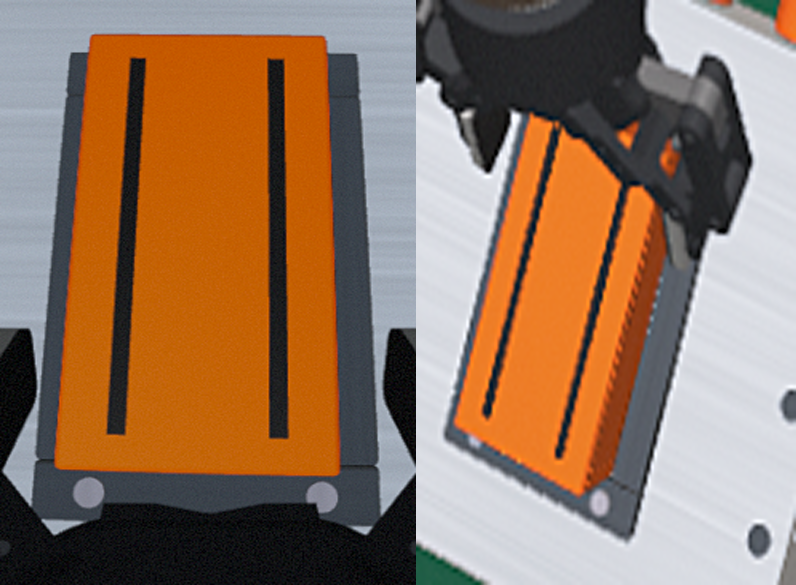

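>>> {"api": "send_rows", "payload": {
  "translation": [
    [0, 0, -0.02],
    [0.01, 0, -0.05],
    [0.02, 0, -0.08],
    [0.02, 0, -0.1],
    [0.02, 0, -0.1],
    [0.02, 0, -0.1]
  ],
  "yaw": [0, 0, 0, 0, 0, 0],
  "fingers": [0, 0, 0, 0, 0, 0]
}}

```text
clock: 13.1
position: [600.3, -240.1, 264.3]
ee_rot: [0.807, -0.59, 0.021, 0.001]
contact_force: [0.5, 0.5, 0.6]
gripper_width: 85.1
```

```bash
python3 lw.py 16;  python3 look.py scene 16; python3 - <<'E'
import cv2,numpy as np
from plan import *
c=cam("wrist");np.save("cw16.npy",np.array(c,dtype=object),allow_pickle=True)
b=cv2.resize(cv2.imread("pics/scene16.png")[270:425,160:290],(660,590),interpolation=cv2.INTER_CUBIC);cv2.imwrite("pics/c16b.png",b)
E
```

```text
[ 599.9 -240.   263.3] [ 0.8 -0.5  0. ] [0.07 0.04 0.05] 85.1 [ 0.034 -0.022 -0.999]
```

View pics/wrist16.png

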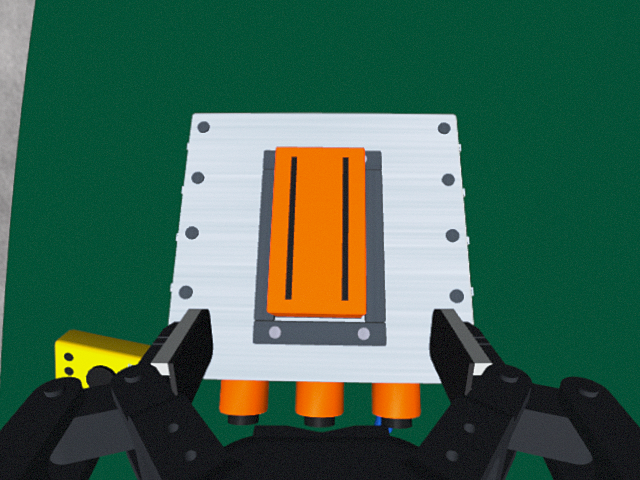

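View pics/c16b.png

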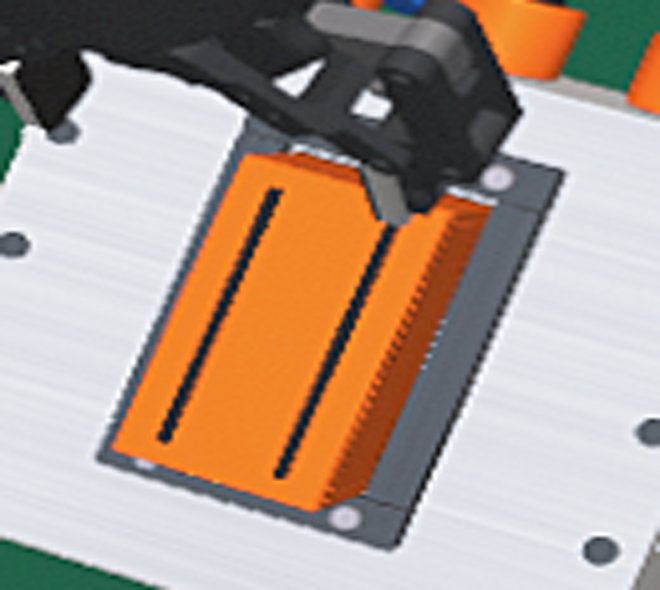

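```bash
python3 - <<'E'
import cv2
im=cv2.imread("pics/wrist16.png");cv2.imwrite("pics/c16a.png",cv2.resize(im[140:350,245:395],None,fx=4,fy=2.8,interpolation=cv2.INTER_CUBIC))
E
```

```text
(no output)
```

View pics/c16a.png

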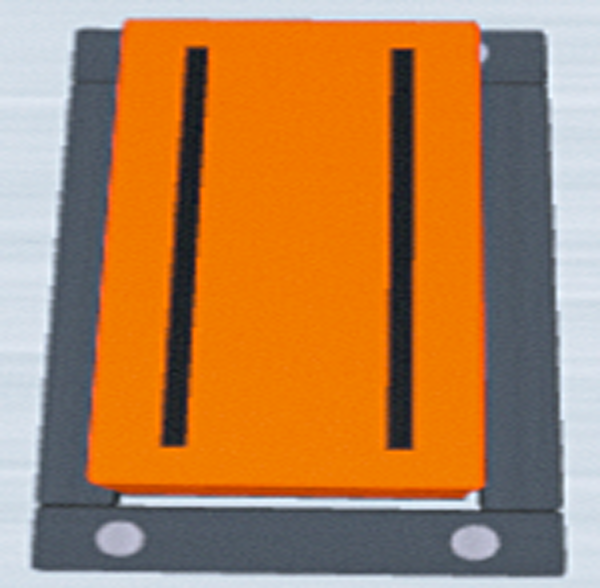

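```bash
cat > fit6.py <<'E'
from plan import *
def ld(f):
    a=np.load(f,allow_pickle=True); return tuple(np.array(x,float) for x in a)
def fit6(W,uvw,kw,uvs,ks,ref=True):
    S=cam("scene")
    # scene camera calibrated offset: apply small pixel offset unknown -> fit a 2D shift from housing reference beforehand (skipped)
    def f(q):
        Rl=R.from_rotvec(q[3:]).as_matrix(); P=lambda k:np.array([oh+Rh@(q[:3]+Rl@np.array(a,float)) for a in k])
        r=[(proj(W,P(kw))-uvw).ravel()]
        if len(ks): r.append(.5*(proj(S,P(ks))-uvs).ravel())
        return np.concatenate(r)
    r=least_squares(f,[9,0,0,0,0,0],loss='soft_l1')
    print("cover origin in housing",r.x[:3].round(1),"rot deg",np.degrees(r.x[3:]).round(2)); print(f(r.x).reshape(-1,2).round(1).tolist())
E
python3 - <<'E'
from fit6 import *
W=ld("cw16.npy")
kw=[(-55,-30,45),(-55,30,45),(55,30,45),(55,-30,45)]
uvw=np.array([(125,20),(480,23),(485,486),(89,484)])/[4,2.8]+[245,140]-[.37,.3]
ks=[(55,30,45),(-55,-30,45),(-55,30,45)]
ks=[(-55,30,45),(-55,-30,45)]
uvs=np.array([(110,452),(322,510)])/[5.077,3.806]+[160,270]-.4
fit6(W,uvw,kw,uvs,ks); fit6(W,uvw,kw,[],[])
# frame reference check in wrist
fr=[(h[3]+h[4],-h[5],10),(h[3]+h[4],h[5],10),(h[3]-h[4],h[5],10),(h[3]-h[4],-h[5],10),(d+56.5,31.5,10),(d+56.5,-31.5,10)]
print(((proj(W,[oh+Rh@np.array(a) for a in fr])+[.37,.3]-[245,140])*[4,2.8]).round(0).tolist())
E
```

```text
cover origin in housing [ 5.6 -0.2 -4. ] rot deg [ 0.01  0.49 -0.15]
[[-0.3, 0.2], [-0.4, -0.0], [0.1, 0.4], [0.1, -0.7], [-0.5, -0.7], [-1.3, -0.1]]
cover origin in housing [ 5.6 -0.2 -3.8] rot deg [-0.09  0.56 -0.2 ]
[[-0.1, 0.1], [-0.2, -0.1], [0.1, 0.6], [0.1, -0.6]]
[[26.0, 572.0], [559.0, 578.0], [540.0, 30.0], [72.0, 27.0], [479.0, 510.0], [109.0, 506.0]]
```

```bash
python3 - <<'E'
from plan import *
for q in [(42,.5,60),(42,.5,47),(42,.5,43),(-32,.5,60),(-32,.5,47)]:
    P=oh+Rh@np.array(q); print(q,P.round(1),end=' ');go(P,HEAD)
E
```

```text
(42, 0.5, 60) [ 600.9 -234.2  208. ] move [-0.0071, -0.0016, 0.0548] yaw 0.2 clock 13.2
(42, 0.5, 47) [ 598.9 -228.   196.7] move [-0.0139, -0.0014, 0.0658] yaw 0.2 clock 13.2
(42, 0.5, 43) [ 598.3 -226.1  193.2] move [-0.0161, -0.0013, 0.0692] yaw 0.2 clock 13.2
(-32, 0.5, 60) [ 620.1 -295.3  171. ] move [0.0557, -0.0005, 0.0939] yaw 0.2 clock 13.2
(-32, 0.5, 47) [ 618.2 -289.1  159.7] move [0.0489, -0.0003, 0.1049] yaw 0.2 clock 13.2
```

>>> {"api": "send_rows", "payload": {
  "translation": [
    [-0.005, 0, 0],
    [-0.01, 0, 0.005],
    [-0.015, 0, 0.02],
    [-0.015, 0, 0.035],
    [-0.015, 0, 0.05],
    [-0.015, 0, 0.056],
    [-0.015, 0, 0.06],
    [-0.015, 0, 0.063],
    [-0.015, 0, 0.063]
  ],
  "yaw": [0, 0, 0, 0, 0, 0, 0, 0, 0],
  "fingers": [255, 255, 255, 255, 255, 255, 255, 255, 255]
}}

```text
clock: 14.1
position: [597.6, -227.4, 200.1]
ee_rot: [0.807, -0.59, 0.021, 0.001]
contact_force: [-0.2, -0.2, 0.6]
gripper_width: 0.0
```

>>> {"api": "send_rows", "payload": {
  "translation": [
    [0, 0, 0.001],
    [0, 0, 0.002],
    [0, 0, 0.003],
    [0, 0, 0.004],
    [0, 0, 0.005],
    [0, 0, 0.005]
  ],
  "yaw": [0, 0, 0, 0, 0, 0],
  "fingers": [255, 255, 255, 255, 255, 255]
}}

```text
clock: 14.7
position: [598.9, -228.6, 198.7]
ee_rot: [0.808, -0.589, 0.023, 0.001]
contact_force: [-1.9, -0.6, 9.9]
gripper_width: -0.3
```

```bash
cat > tp.py <<'E'
from plan import *
s=read_state(); print("tip in housing",(Rh.T@(s["position"]-oh)).round(1),"F",s["contact_force"].round(1),s["gripper_width"],s["clock"])
E
python3 tp.py
```

```text
tip in housing [42.5  0.7 49.1] F [-1.9 -0.6  9.9] -0.25593377020323826 14.7
```

```bash
python3 - <<'E'
from plan import *
for q in [(42,.5,62),(-30,.5,62),(-30,.5,50)]:
    P=oh+Rh@np.array(q); print(q,P.round(1),end=' ');go(P,HEAD)
E
```

```text
(42, 0.5, 62) [ 601.2 -235.1  209.7] move [0.0073, -0.0004, -0.0107] yaw 0.3 clock 14.7
(-30, 0.5, 62) [ 619.9 -294.6  173.7] move [0.0682, 0.0008, 0.0277] yaw 0.3 clock 14.7
(-30, 0.5, 50) [ 618.1 -288.9  163.3] move [0.0619, 0.0011, 0.0379] yaw 0.3 clock 14.7
```

>>> {"api": "send_rows", "payload": {
  "translation": [
    [0.004, 0, -0.008],
    [0.0073, 0, -0.0107],
    [0.022, 0, -0.001],
    [0.037, 0, 0.008],
    [0.052, 0, 0.018],
    [0.063, 0, 0.027],
    [0.063, 0, 0.032],
    [0.063, 0, 0.035],
    [0.063, 0, 0.035]
  ],
  "yaw": [0, 0, 0, 0, 0, 0, 0, 0, 0],
  "fingers": [255, 255, 255, 255, 255, 255, 255, 255, 255]
}}

```text
clock: 15.6
position: [619.1, -289.3, 165.5]
ee_rot: [0.808, -0.589, 0.023, 0.001]
contact_force: [0.7, 0.2, -0.2]
gripper_width: -0.2
```

```bash
python3 tp.py
```

```text
tip in housing [-29.5  -0.3  52.3] F [ 0.7  0.2 -0.2] -0.15299217137258492 15.6
```

>>> {"api": "send_rows", "payload": {
  "translation": [
    [0, 0, 0.001],
    [0, 0, 0.002],
    [0, 0, 0.003],
    [0, 0, 0.004],
    [0, 0, 0.005],
    [0, 0, 0.006],
    [0, 0, 0.006]
  ],
  "yaw": [0, 0, 0, 0, 0, 0, 0],
  "fingers": [255, 255, 255, 255, 255, 255, 255]
}}

```text
clock: 16.3
position: [619.9, -290.0, 161.4]
ee_rot: [0.808, -0.589, 0.024, 0.001]
contact_force: [-2.2, -0.4, 6.0]
gripper_width: 0.1
```

```bash
python3 tp.py
```

```text
tip in housing [-32.4  -0.9  49.2] F [-2.2 -0.4  6. ] 0.06936103397185256 16.3
```

```bash
python3 - <<'E'
from plan import *
for q in [(-40,.5,62),(-88,.5,62),(-88,.5,15),(-88,.5,8)]:
    P=oh+Rh@np.array(q); print(q,P.round(1),end=' ');go(P,HEAD)
E
```

```text
(-40, 0.5, 62) [ 622.5 -302.9  168.7] move [0.0133, 0.0013, -0.0068] yaw 0.3 clock 16.3
(-88, 0.5, 62) [ 635.  -342.5  144.7] move [0.0538, 0.0022, 0.0189] yaw 0.3 clock 16.3
(-88, 0.5, 15) [ 627.9 -320.1  104. ] move [0.0287, 0.0031, 0.0586] yaw 0.3 clock 16.3
(-88, 0.5, 8) [ 626.9 -316.8   97.9] move [0.025, 0.0033, 0.0645] yaw 0.3 clock 16.3
```

```bash
python3 - <<'E'
from plan import *
for q in [(-32,.5,70),(93,.5,70),(93,.5,14)]:
    P=oh+Rh@np.array(q); print(q,P.round(1),end=' ');go(P,HEAD)
E
```

```text
(-32, 0.5, 70) [ 621.6 -300.1  179.6] move [0.0108, 0.001, -0.0178] yaw 0.3 clock 16.3
(93, 0.5, 70) [ 589.1 -196.8  242.1] move [-0.0948, -0.0014, -0.0846] yaw 0.3 clock 16.3
(93, 0.5, 14) [ 580.7 -170.1  193.6] move [-0.1248, -0.0003, -0.0373] yaw 0.3 clock 16.3
```

>>> {"api": "send_rows", "payload": {
  "translation": [
    [0.005, 0, -0.01],
    [0.0108, 0, -0.0178],
    [-0.015, 0, -0.034],
    [-0.045, 0, -0.054],
    [-0.075, 0, -0.072],
    [-0.0948, 0, -0.0846],
    [-0.105, 0, -0.069],
    [-0.115, 0, -0.053],
    [-0.1248, 0, -0.0375],
    [-0.1248, 0, -0.0375],
    [-0.1248, 0, -0.0375]
  ],
  "yaw": [0, 0, 0, 0, 0, 0, 0, 0, 0, 0, 0],
  "fingers": [255, 255, 255, 255, 255, 255, 255, 255, 255, 255, 255]
}}

```text
clock: 17.4
position: [581.0, -170.5, 194.5]
ee_rot: [0.808, -0.589, 0.025, 0.001]
contact_force: [0.5, 0.4, 0.1]
gripper_width: 0.2
```

```bash
python3 tp.py
```

```text
tip in housing [93.   0.4 15. ] F [0.5 0.4 0.1] 0.24878676981974898 17.4
```

>>> {"api": "send_rows", "payload": {
  "translation": [
    [-0.001, 0, 0.002],
    [-0.0025, 0, 0.004],
    [-0.0035, 0, 0.006],
    [-0.0045, 0, 0.0075],
    [-0.005, 0, 0.0085],
    [-0.0055, 0, 0.0095],
    [-0.006, 0, 0.0105],
    [-0.006, 0, 0.0105]
  ],
  "yaw": [0, 0, 0, 0, 0, 0, 0, 0],
  "fingers": [255, 255, 255, 255, 255, 255, 255, 255]
}}

```text
clock: 18.2
position: [579.7, -165.6, 184.9]
ee_rot: [0.808, -0.589, 0.025, 0.001]
contact_force: [-1.7, -1.7, 5.2]
gripper_width: 0.4
```

```bash
python3 tp.py
```

```text
tip in housing [92.6  0.1  4.2] F [-1.7 -1.7  5.2] 0.3802659048242059 18.2
```

>>> {"api": "send_rows", "payload": {
  "translation": [
    [0.005, 0, -0.01],
    [0.015, 0, -0.035],
    [0.015, 0, -0.07],
    [0.015, 0, -0.11],
    [0, 0, -0.14],
    [-0.04, 0, -0.15],
    [-0.08, 0, -0.15],
    [-0.11, 0, -0.15],
    [-0.14, 0, -0.15],
    [-0.14, 0, -0.15]
  ],
  "yaw": [0, 0, 0, 0, 0, 0, 0, 0, 0, 0],
  "fingers": [255, 255, 255, 255, 255, 255, 255, 255, 255, 255]
}}

```text
clock: 19.2
position: [530.3, -25.3, 329.5]
ee_rot: [0.809, -0.587, 0.025, 0.001]
contact_force: [0.9, 0.1, 0.7]
gripper_width: -0.1
```

```bash
python3 tp.py; python3 look.py scene 20; python3 look.py top 20
```

```text
tip in housing [293.6   5.2  55. ] F [0.9 0.1 0.7] -0.06091687531949451 19.2
```

View pics/scene20.png

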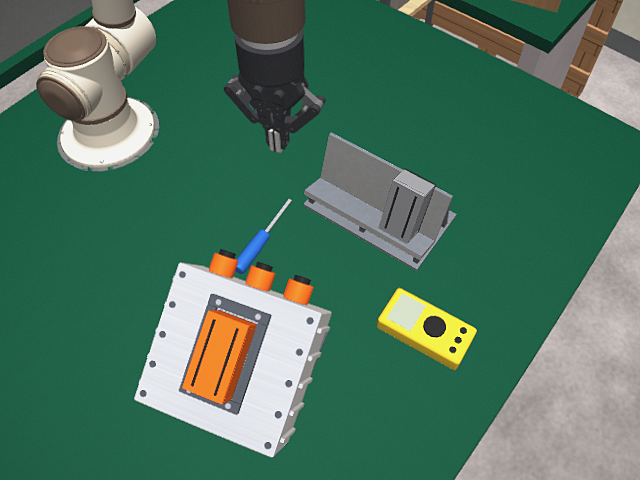

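View pics/top20.png

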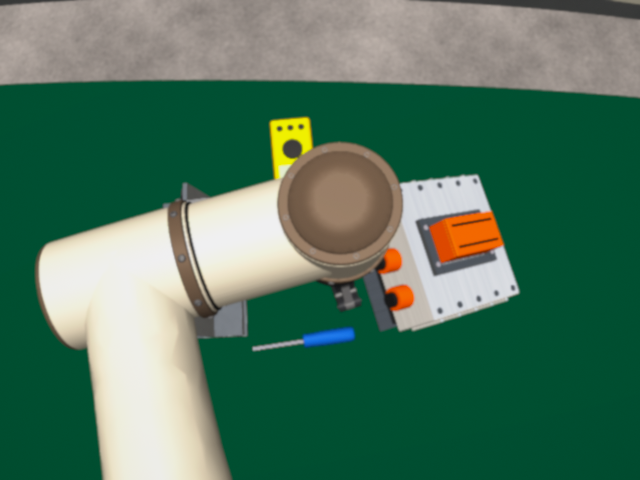

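```bash
python3 - <<'E'
from plan import *
im=cv2.imread("pics/scene20.png");im=cv2.resize(im[280:425,165:285],None,fx=5,fy=4,interpolation=cv2.INTER_CUBIC)
cv2.imwrite("pics/c20.png",im)
E
```

```text
(no output)
```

View pics/c20.png

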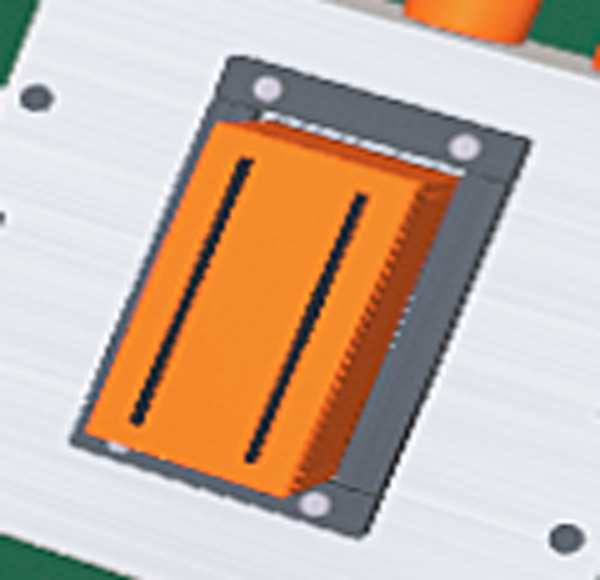

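```bash
python3 -c "
from bench import *
print(job_done())"
```

```text
the job is handed in; nothing more can be done
None
```

The orange cover is seated inside the dark frame, flat face up, and the job was handed in at about 19 s of the 53 s allowed.

**What I did:** I lifted the cover out of the rack by its sides and set its lower rim edge inside the frame near the downhill wall. I then tilted it over that edge about the jaw axis, slid it down to the wall, released it, and pressed it lightly on top.

**Last checks:**
- **Fully home:** Closed-finger touches read 49.1 mm at the uphill end of the flat face and 49.2 mm at the downhill end. The bare housing read 4.2 mm. That puts the face 44.9 to 45.0 mm up, against 45 mm when home, and level along its length.
- **Picture fit:** It showed under 0.6° of tilt. The cover sits against the downhill wall, about 1 mm to one side within the side clearance.
- **Forces:** The highest I read was about 20 N, while tilting the cover. Planned clearances and pictures gave no sign of touching the terminals, but I could not see them directly during the tilt.
- **Other items:** The grey cover, screwdriver and meter look unmoved in the last pictures, and the arm is clear of everything.

**Disagreements and gaps:**
- The fitted cover height in the pictures came out about 4 mm low. I relied on the touch readings instead.
- I did not touch the cover's left and right edges separately. Side-to-side level rests on the picture fit (about 0°) and the centre touches.

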